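# Balance-check rotor arms and lock away the rejects

### The job

Balance-check the fan's rotor arms that lie on the bench: one after the other in the order white, yellow, blue (some may be missing), set each with its notch on the knife edge of the balance stand, let go of it and watch it for at least a second. Lay every arm that stays level flat and hub up in the green tray, and every arm that tips flat and hub up in the red tray. When all are sorted, push the locking bar's rod through both eyes over the red tray until its handle stands within a centimetre of the first eye (even if no arm was rejected), and leave the other things on the bench alone.

Things in the scene. Friction and masses are not known exactly. Their poses are not given: they have to be found in the camera images.
- rotor_white: rotor arm, dark steel 140 (own x) x 22 x 20 mm, 0.31 kg, with a square white hub 22 x 22 mm at the middle, 20 to 44 mm above the underside (grip the hub). Origin: centre of underside, z up. Across the underside's middle, along y, runs a notch: roof 14 mm up and 6 mm wide, flaring to 16 mm at the mouth. May be absent.
- rotor_yellow: rotor arm, dark steel 140 (own x) x 22 x 20 mm, 0.31 kg, with a square yellow hub 22 x 22 mm at the middle, 20 to 44 mm above the underside (grip the hub). Origin: centre of underside, z up. Notch as on the white one. All look alike but for the hub's colour; a faulty one's mass is up to 8 mm off-centre. May be absent.
- rotor_blue: rotor arm, dark steel 140 (own x) x 22 x 20 mm, 0.31 kg, with a square blue hub 22 x 22 mm at the middle, 20 to 44 mm above the underside (grip the hub). Origin: centre of underside, z up. Notch as on the white one. Which arms are faulty, none to all, changes from start to start. May be absent.
- knife_edge: steel blade on a fixed stand. Origin: middle of its top edge, 62 mm above the table; the edge (5 mm wide, 50 long) runs along y, so an arm balances along x, underside 14 mm below the edge. Sound arms stay within 0.08 rad of level; faulty ones tip 0.15 to 0.3 rad onto a rubber stop (x = +-58 mm, 34 mm up), still on the edge; between, either tray will do. Foot 160 x 56 mm.
- good_tray: fixed green open tray, outside 188 mm (x) by 124 mm (y), 25 mm high, walls and floor 4 to 5 mm thick. Origin: centre of the underside. It takes three arms side by side along its x, 36 mm apart in y.
- reject_tray: fixed red tray, size and origin as the green one; outside its long sides, at x = 0, y = +-65 mm, stand two steel plates 30 wide, 6 thick, 90 mm high, each with a 16 mm eye 74 mm above the table. It takes three arms along x, 36 mm apart in y, below the bar.
- eye_left (a point): centre of the eye at the +y side of the red tray
- eye_right (a point): centre of the eye at the -y side of the red tray
- locking_bar: loose locking bar, 80 g: red handle 50 x 16 x 16 mm, and steel rod 8 mm thick, 150 mm long, to its own +x (tip 175 mm from the handle's centre). Origin: centre of the handle's underside; the rod's axis is 8 mm above it. On the table the rod's tip droops a little.
- tape_measure: bystander: yellow tape measure standing on its edge, 64 mm high, 39 x 90 mm; origin at its underside
- round_bar_offcut: bystander: brown round steel bar lying down, 16 mm thick, 120 mm long; origin at its underside

How it is judged:
By the outcome, as a careful person would: the job done as asked, in the order asked, and still so for the second after the job is handed in, with the robot touching nothing.
Of rotor_white, rotor_yellow, rotor_blue only 2 to 3 are there at a start; the rules pass over those that are not, and their reading is None.
At some moment in a run one of rotor_white, rotor_yellow, rotor_blue, locking_bar may be knocked a few centimetres aside while the robot is not near it.
It also fails if it takes over 210 s, if anything falls off the work surface, if the arm or the gripper's body presses on something with over 40 N, if the wrist force passes 120 N, or if a joint passes its speed limit or range.

### The arm

A 6-joint arm with a two-finger parallel gripper is mounted at the origin on the work surface; the furniture and walls round the work are solid. World frame = base frame: x ahead of the robot, y to its left, z up, the work surface at z = 0. Lengths are in m, angles in degrees, forces in N, time in s.
With the tool pointing down it reaches from about 0.425 to 0.95 m from the base axis. Payload 14.7 kg.
Tool frame: the origin (TCP) lies midway between the tips of the shut fingers; the grasp point (between the pads) lies 19 mm behind it (env.grasp_offset is the z of the grasp point in the tool frame, in m); z points along the fingers, y is the line along which they close (so a half turn about z gives the same grasp; the last joint's range is limited). The gripper opens to 85 mm and grips with 20 to 120 N. Pads are 22 mm wide; open, the fingers measure 114 mm over their backs; the gripper's body (76 mm by 85 mm) begins 54 mm behind the grasp point. The pads swing forward as they close: fully open they stand 13 mm farther back than shut.
Start: joints at [-72.915, 27.513, 91.461, -0, 61.026, -2.67], TCP at [0.22, -0.612, 0.207] pointing down, gripper open.
Joint ranges: [-157.49, 157.49], [-46.99, 117.5], [13.45, 153.17], [-89.5, 269.5], [5.16, 153.95], [-167.48, 167.48]. Speed limits (degrees/s): [108.29, 108.29, 136.94, 172.46, 172.46, 172.46].

### API

Orientations are given as a 3x3 rotation matrix whose columns are the frame's x, y, z axes.
In Python, from rig import env, imaging gives the robot as it stands (env), with the cameras (imaging).
- The arm moves only by the shell command python3 shift.py 'ROWS' [FORCE]. ROWS is rows parted by semicolons, their numbers by spaces, 1 to 10 of them, each of 7 numbers: the finger opening in m, then dx, dy, dz in m, then a rotation vector rx, ry, rz in degrees; each row shifts and turns the commanded pose from where the row before left it, along the tool's axes as they then stand; what a row does not reach is not made up. A row lasts 1/10 s, in which the tool goes at most 0.05 m and 8.59 degrees, less where a joint would pass 70% of its speed; a pose out of reach is approached as far as the arm can. The fingers move at their own pace and stop on an object; FORCE is the grip in N (left out, the last holds). Time passes only in rows, so rows that do not move let the fingers close. It prints the time, the measured TCP pose, the force, the opening and the grip force at its end.
- env.sense(): the state, without advancing time (a new reading comes with each control period).
- imaging.snapshot(name): name is "side" or "top"; returns (picture, depth): 480x640x3 uint8, red, green, blue; 480x640 float32, m along the optical axis (not along the pixel's ray), 0 where there is no reading.
- imaging.calibration(name): a dict with "fx", "fy", "cx", "cy" (pixels), "k1" (the pictures are not rectified: a ray, as slopes to the right and down, at radius r is drawn at 1 + k1 r^2 times it, then the intrinsics apply), "cam_to_world" (4x4, takes a point from camera to world coordinates). Camera axes: x right, y down, z forward; pixel columns grow to the right and rows downward; lengths in m; the calibration is good to about 2 mm. A picture is of the moment at which its call begins. calibration takes no time and is no camera call.
- env.close_job(): hands the job in; it is judged then, once.
The state is a dict: "time": time; "joint_pos": joint angles; "qvel": joint speeds; "joint_torque": joint torques, N m; "ee_pos": TCP position; "eef_rot": TCP orientation; "wrist_force": force on the tool from outside, world axes, zero at the start; "ft_torque": the same for the moment, N m; "width": finger opening in m; "finger_force": force on a finger pad.
Only numpy, scipy, OpenCV 4.12 (cv2) and the standard library are available. Lean on these libraries where they do the work, as an engineer would, in place of code of your own. Each camera call takes 0.05 s, during which the arm holds its last target. There are 200 camera calls.

## Working session

There is one attempt and no reset: what is moved stays moved. The work goes in short steps, Python scripts to look and compute and a shell command to move; the robot and the scene stay as the last step left them, time stands still between calls to the robot, and variables do not carry over. Pictures are saved under pics/ and viewed, at most 14 in all, crops included, and the job is handed in when it is done.

```bash
ls; mkdir -p pics
python3 - <<'E'
from rig import env, imaging
import cv2,numpy as np
for n in("side","top"):
    p,d=imaging.snapshot(n); cv2.imwrite(f"pics/{n}0.png",p[:,:,::-1]); np.savez(f"pics/{n}0.npz",p=p,d=d)
    c=imaging.calibration(n); print(n,{k:np.round(v,4).tolist() for k,v in c.items()})
s=env.sense(); print({k:np.round(v,3).tolist() for k,v in s.items()}, env.grasp_offset)
E
```

```text
pics
rig.py
shift.py
side {'fx': 530.4266, 'fy': 530.4266, 'cx': 313.0894, 'cy': 227.6989, 'k1': 0.024, 'cam_to_world': [[-0.8754, -0.2314, 0.4243, -0.3104], [-0.4833, 0.4277, -0.7639, 1.2013], [-0.0047, -0.8738, -0.4862, 0.8325], [0.0, 0.0, 0.0, 1.0]]}
top {'fx': 618.3569, 'fy': 618.3569, 'cx': 322.6503, 'cy': 247.5492, 'k1': -0.0844, 'cam_to_world': [[0.1355, -0.868, 0.4778, -0.5615], [-0.9908, -0.1207, 0.0619, -0.1249], [0.0039, -0.4818, -0.8763, 1.7781], [0.0, 0.0, 0.0, 1.0]]}
{'time': 0.1, 'joint_pos': [-72.916, 27.548, 91.489, 0.0, 61.026, -2.669], 'qvel': [0.039, -0.019, 0.004, 0.042, 0.043, -0.098], 'joint_torque': [-0.001, -95.226, -43.104, -0.0, 0.005, 0.0], 'ee_pos': [0.22, -0.611, 0.207], 'eef_rot': [[0.941, 0.338, -0.0], [0.338, -0.941, 0.001], [0.0, -0.001, -1.0]], 'wrist_force': [0.296, -1.111, 0.654], 'ft_torque': [0.009, 0.056, 0.003], 'finger_force': 0.0, 'width': 0.085} -0.0187
```

View pics/side0.png

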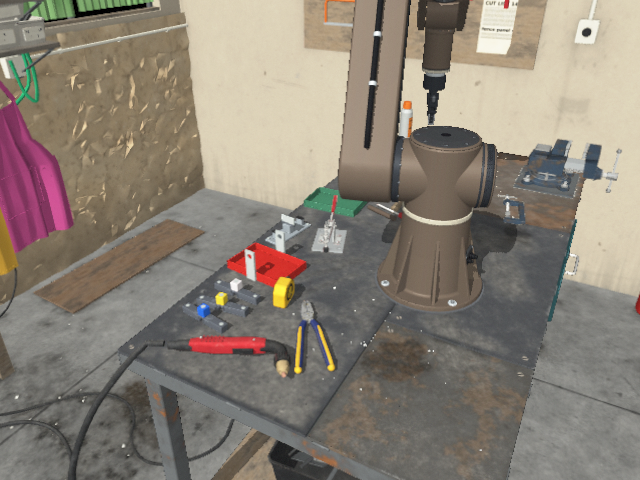

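View pics/top0.png

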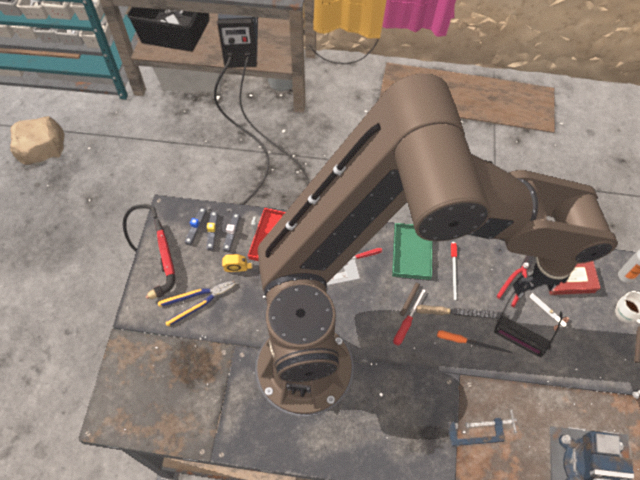

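The side view shows the blue, yellow and white hubs at about (205,310), (222,298) and (236,285). The red tray is at (266,265), the stand near (290,228), the green tray at (335,200) and the tape at (285,292). In the top view the arm hides the stand, so I'll zoom in.

```bash
cat > h.py <<'E'
from rig import env, imaging
import cv2,numpy as np
def cal(n): return imaging.calibration(n)
def ray(n,u,v):
    c=cal(n); K=np.array([[c["fx"],0,c["cx"]],[0,c["fy"],c["cy"]],[0,0,1.]])
    a=cv2.undistortPoints(np.array([[[u,v]]],float),K,np.array([c["k1"],0,0,0,0.]))[0,0]
    T=np.array(c["cam_to_world"]); return T[:3,3],T[:3,:3]@np.r_[a,1]
def onz(n,u,v,z):
    o,d=ray(n,u,v); return o+d*(z-o[2])/d[2]
def proj(n,P):
    c=cal(n); T=np.array(c["cam_to_world"]); q=T[:3,:3].T@(np.array(P)-T[:3,3]); a=q[:2]/q[2]; a=a*(1+c["k1"]*(a@a))
    return np.array([c["fx"]*a[0]+c["cx"],c["fy"]*a[1]+c["cy"]])
def tri(a,b):
    (o1,d1),(o2,d2)=ray("side",*a),ray("top",*b)
    t=np.linalg.lstsq(np.c_[d1,-d2],o2-o1,rcond=None)[0]; p,q=o1+t[0]*d1,o2+t[1]*d2
    return (p+q)/2,np.linalg.norm(p-q)
def cloud(n,d):
    c=cal(n); v,u=np.mgrid[:480,:640]; K=np.array([[c["fx"],0,c["cx"]],[0,c["fy"],c["cy"]],[0,0,1.]])
    a=cv2.undistortPoints(np.stack([u,v],-1).reshape(-1,1,2).astype(float),K,np.array([c["k1"],0,0,0,0.])).reshape(480,640,2)
    T=np.array(c["cam_to_world"]); P=np.dstack([a*d[...,None],d])@T[:3,:3].T+T[:3,3]; P[d==0]=np.nan; return P
def snap(tag):
    r={}
    for n in("side","top"):
        p,d=imaging.snapshot(n); np.savez(f"pics/{n}{tag}.npz",p=p,d=d); r[n]=(p,d)
    return r
def crop(p,x0,y0,x1,y1,f,out): cv2.imwrite(out,cv2.resize(p[y0:y1,x0:x1,::-1],None,fx=f,fy=f,interpolation=cv2.INTER_CUBIC))
E
python3 - <<'E'
from h import *
s=np.load("pics/side0.npz"); t=np.load("pics/top0.npz")
crop(s["p"],170,180,410,360,3.3,"pics/s_c0.png"); crop(t["p"],170,190,330,310,4.9,"pics/t_c0.png")
for n,z in(("side",s),("top",t)):
    P=cloud(n,z["d"]); hsv=cv2.cvtColor(z["p"],cv2.COLOR_RGB2HSV)
    box=(P[...,0]>0.3)&(P[...,0]<1.1)&(P[...,2]>-.02)&(P[...,2]<.15)
    for nm,lo,hi in(("blue",(105,120,60),(125,255,255)),("yellow",(20,130,80),(33,255,255)),("red",(0,150,70),(8,255,255)),("red2",(172,150,70),(180,255,255)),("green",(60,100,40),(85,255,255)),("white",(0,0,190),(180,40,255))):
        m=(cv2.inRange(hsv,lo,hi)>0)&box
        k,l,st,c=cv2.connectedComponentsWithStats(m.astype(np.uint8))
        for i in range(1,k):
            if st[i,4]>15: 
                Q=P[l==i]; print(n,nm,st[i,4],c[i].round(1),np.nanmedian(Q,0).round(3),np.nanpercentile(Q[:,2],95).round(3))
E
```

```text
side blue 131 [203.1 310.2] [0.418 0.437 0.035] 0.045
side yellow 69 [276.  289.7] [0.303 0.295 0.054] 0.066
side yellow 111 [221.1 298.6] [0.409 0.379 0.036] 0.046
side red 1404 [274.6 264.1] [0.397 0.137 0.006] 0.025
side red 297 [237.4 262.9] [0.502 0.209 0.012] 0.026
side red2 30 [333.6 203.5] [ 0.361 -0.141  0.087] 0.092
side red2 500 [208.1 344.5] [0.333 0.525 0.037] 0.046
side green 904 [332.6 202.2] [ 0.449 -0.287  0.008] 0.025
side white 27 [468.6 102.7] [ 0.327 -1.678  0.029] 0.049
side white 189 [404.4 123.3] [ 0.434 -0.972  0.097] 0.146
side white 79 [287.4 218.9] [ 0.469 -0.037  0.052] 0.063
side white 40 [322.4 234.9] [ 0.349 -0.039  0.013] 0.094
side white 181 [278.1 240.5] [0.417 0.098 0.048] 0.089
side white 17 [332.5 237.1] [ 0.32  -0.052  0.012] 0.041
side white 22 [337.3 238. ] [ 0.308 -0.068  0.012] 0.015
side white 209 [249.8 264.9] [0.427 0.229 0.046] 0.089
side white 90 [234.6 284.2] [0.417 0.314 0.039] 0.046
top blue 45 [194.  222.7] [0.418 0.428 0.041] 0.049
top yellow 43 [210.9 227.7] [0.408 0.369 0.036] 0.047
top yellow 36 [232.  255.9] [0.304 0.274 0.064]
[... 395 characters left out ...]
.6 238.1] [0.344 0.521 0.043] 0.051
top red2 19 [163.8 247.9] [0.31  0.501 0.045] 0.048
top red2 40 [518.8 273. ] [ 0.395 -0.638  0.015] 0.021
top red2 26 [502.5 289.6] [ 0.331 -0.585  0.015] 0.021
top white 27 [253.  220.4] [0.434 0.229 0.086] 0.096
top white 54 [229.9 227.4] [0.416 0.307 0.044] 0.051
top white 125 [630.2 262.6] [ 0.436 -0.97   0.105] 0.148
top white 297 [348.6 271.3] [ 0.325 -0.096  0.009] 0.019
top white 106 [453.9 275.4] [ 0.361 -0.43   0.008] 0.018
top white 17 [525.4 264.4] [ 0.423 -0.656  0.023] 0.033
top white 183 [578.3 274.8] [ 0.399 -0.822  0.041] 0.049
top white 230 [629.5 299.1] [ 0.335 -0.981  0.052] 0.086
top white 71 [535.7 298.7] [ 0.313 -0.693  0.006] 0.016
```

View pics/s_c0.png

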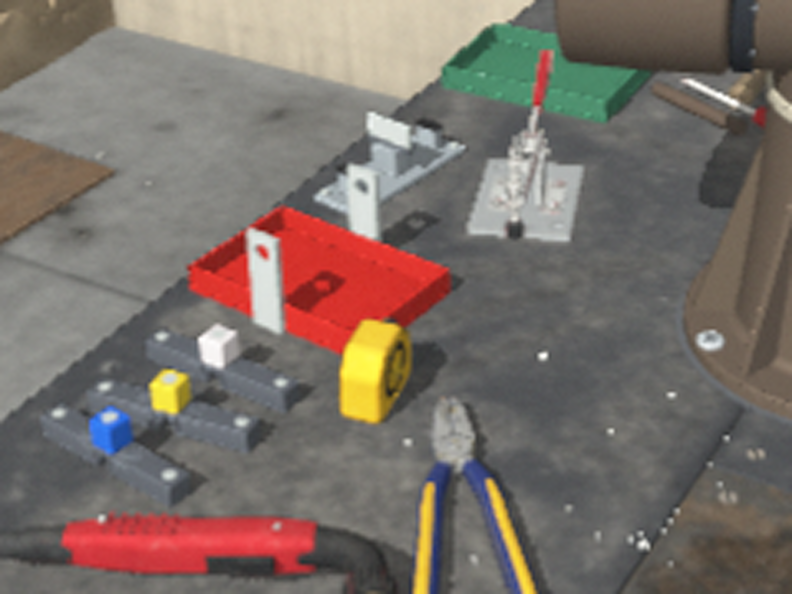

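View pics/t_c0.png

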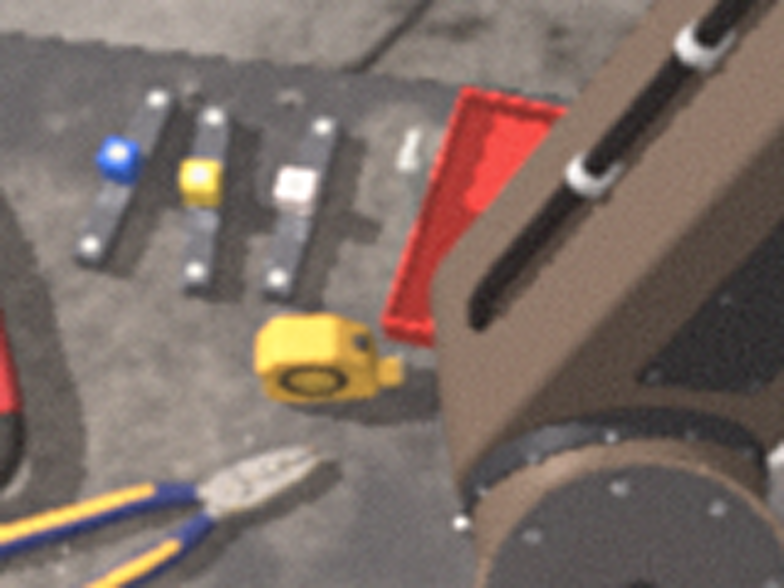

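The three rotors lie roughly along x, with bright bolts at their ends. The red tray with its two eye plates is next, then the stand, a toggle clamp (330,235) and the green tray. The bar seems to be the red/white item at top (453,250)-(455,300). Next I'll measure the rotors from both views.

```bash
cat >> h.py <<'E'
COL={"white":((0,0,175),(180,60,255)),"yellow":((18,110,80),(35,255,255)),"blue":((103,110,60),(128,255,255))}
def rotor(col,near,tag,r=.05,zr=(.028,.06)):
    out={}
    for n in("side","top"):
        z=np.load(f"pics/{n}{tag}.npz"); p,d=z["p"],z["d"]; P=cloud(n,d)
        R=np.hypot(P[...,0]-near[0],P[...,1]-near[1])
        m=(cv2.inRange(cv2.cvtColor(p,cv2.COLOR_RGB2HSV),*COL[col])>0)&(R<r)&(P[...,2]>zr[0])&(P[...,2]<zr[1])
        zt=np.nanpercentile(P[m][:,2],85); t=m&(P[...,2]>zt-.006); v,u=np.nonzero(t)
        h=P[t]; c=h.mean(0)
        b=(R<.085)&(P[...,2]>zr[0]-.018)&(P[...,2]<zr[0]-.003)&(abs(R)>.018)
        q=P[b][:,:2]; L=cv2.fitLine(q.astype(np.float32),cv2.DIST_HUBER,0,.003,.003).ravel()
        out[n]=(np.array([u.mean(),v.mean()]),c,zt,np.degrees(np.arctan2(L[1],L[0])+np.pi/2)%180-90,L[2:],m.sum(),b.sum())
    P,g=tri(out["side"][0],out["top"][0])
    for n in out: print(col,n,[np.round(x,3).tolist() for x in out[n]])
    print("   tri",P.round(4),"gap",g.round(4)); return P,out
def nav(x,y,z,yaw):
    """tool y axis at world angle yaw, pointing down; prints rotation and shift in tool axes after the turn"""
    s=env.sense(); R=s["eef_rot"]; cur=np.degrees(np.arctan2(R[1,1],R[0,1])); dr=(cur-yaw+90)%180-90
    a=np.radians(cur-dr); ty=np.array([np.cos(a),np.sin(a),0]); tx=np.array([-np.sin(a),np.cos(a),0])
    d=np.array([x,y,z])-s["ee_pos"]; print("t%.1f pos"%s["time"],np.round(s["ee_pos"],4),"yaw",cur.round(2),"tilt",np.round(R[:2,2],4),"rz %.2f  dx %.4f dy %.4f dz %.4f"%(dr,d@tx,d@ty,-d[2]), "j",np.round(s["joint_pos"],1)[[0,5]],"w",np.round(s["width"],4),"F",np.round(s["wrist_force"],1))
E
python3 - <<'E'
from h import *
rotor("white",(.417,.31),0);rotor("yellow",(.409,.374),0);rotor("blue",(.418,.432),0)
nav(.42,.31,.2,0)
E
```

```text
white side [[235.833, 281.542], [0.415, 0.308, 0.044], 0.045, -38.41999816894531, [0.4059999883174896, 0.34200000762939453], 73, 642]
white top [[229.387, 227.516], [0.414, 0.308, 0.047], 0.049, -28.573999404907227, [0.42899999022483826, 0.32199999690055847], 57, 338]
   tri [0.4152 0.3088 0.0445] gap 0.0009
yellow side [[220.451, 295.706], [0.413, 0.376, 0.043], 0.045, 80.9219970703125, [0.4009999930858612, 0.36000001430511475], 93, 896]
yellow top [[210.8, 226.15], [0.412, 0.37, 0.045], 0.046, 87.11199951171875, [0.3970000147819519, 0.3840000033378601], 36, 451]
   tri [0.4157 0.372  0.0396] gap 0.0009
blue side [[202.358, 307.094], [0.423, 0.433, 0.043], 0.045, -29.179000854492188, [0.4099999964237213, 0.41499999165534973], 100, 651]
blue top [[194.042, 221.667], [0.422, 0.429, 0.045], 0.047, -22.868999481201172, [0.42800000309944153, 0.41100001335144043], 40, 339]
   tri [0.4248 0.4307 0.0404] gap 0.0014
t0.1 pos [ 0.2196 -0.6114  0.2067] yaw -70.25 tilt [-0.0003  0.0011] rz -70.25  dx 0.9214 dy 0.2004 dz 0.0067 j [-72.9  -2.7] w 0.0853 F [ 0.3 -1.1  0.7]
```

Run:
```python
from h import *
B={"white":[(323,126),(277,278),(162,337),(282,382)],"yellow":[(213,117),(195,271),(105,387),(248,430)],"blue":[(157,98),(90,245),(58,412),(170,475)]}
for k,v in B.items():
    T=[np.array(a)/4.9+(170,190) for a in v[:2]]; S=[np.array(a)/3.3+(170,180) for a in v[2:]]
    for n,q in(("top",T),("side",S)):
        a,b=[onz(n,*x,.021) for x in q]; print(k,n,((a+b)/2).round(4),np.degrees(np.arctan2(*(a-b)[1::-1])).round(1),np.linalg.norm(a-b).round(3))
    print([np.r_[tri(s,t)].round(3).tolist() if 0 else (tri(s,t)[0].round(3).tolist(),round(tri(s,t)[1],4)) for s,t in zip(S,T)])
```

```text
white top [0.4167 0.3058 0.021 ] -3.0 0.121
white side [0.4142 0.3078 0.021 ] -2.0 0.119
[([0.477, 0.303, 0.019], np.float64(0.0018)), ([0.356, 0.309, 0.02], np.float64(0.0016))]
yellow top [0.414  0.3716 0.021 ] 7.0 0.12
yellow side [0.407  0.3759 0.021 ] 3.9 0.128
[([0.473, 0.379, 0.02], np.float64(0.0018)), ([0.353, 0.364, 0.015], np.float64(0.0082))]
blue top [0.4237 0.4296 0.021 ] -8.5 0.121
blue side [0.422  0.4315 0.021 ] -9.0 0.121
[([0.484, 0.421, 0.02], np.float64(0.0009)), ([0.364, 0.439, 0.019], np.float64(0.0012))]
```

```bash
python3 shift.py '0.085 0 0.05 0 0 0 -8.5;0.085 0.01 0.045 0 0 0 -8.5;0.085 0.02 0.04 0 0 0 -8.5;0.085 0.03 0.03 0 0 0 -8.5;0.085 0.04 0 0 0 0 -8.5;0.085 0.045 0 0 0 0 -8.5;0.085 0.045 0 0 0 0 -8.5;0.085 0.045 0 0 0 0 -8.5;0.06 0.048 0 0 0 0 0;0.06 0.048 0 0 0 0 0'; python3 -c "
from h import *
nav(.50,.31,.2,0)"
```

```text
time: 1.1
ee_pos: [0.4206, -0.4568, 0.2068]
eef_rot: [[0.039, 0.999, -0.0], [0.999, -0.039, 0.001], [0.001, -0.0, -1.0]]
wrist_force: [1.4, -0.3, 0.7]
width: 0.0603
finger_force: 0.0
t1.1 pos [ 0.4206 -0.4568  0.2068] yaw -2.21 tilt [-0.0004  0.0006] rz -2.21  dx 0.7668 dy 0.0794 dz 0.0068 j [-50.2 -48. ] w 0.0603 F [ 1.4 -0.3  0.7]
```

```bash
python3 shift.py '0.06 0.045 0.02 0 0 0 0;0.06 0.045 0.02 0 0 0 0;0.06 0.045 0.02 0 0 0 0;0.06 0.045 0.02 0 0 0 0;0.06 0.048 0 0 0 0 0;0.06 0.048 0 0 0 0 0;0.06 0.048 0 0 0 0 0;0.06 0.048 0 0 0 0 0;0.06 0.048 0 0 0 0 0;0.06 0.048 0 0 0 0 0' && python3 shift.py '0.06 0.048 0 0 0 0 0;0.06 0.048 0 0 0 0 0;0.06 0.048 0 0 0 0 0;0.06 0.048 0 0 0 0 0;0.06 0.048 0 0 0 0 0;0.06 0.04 -0.02 0 0 0 0;0.06 0.02 -0.025 0 0 0 0;0.06 0 -0.03 0 0 0 0'
python3 - <<'E'
from h import *
nav(.4152,.3075,.15,-2.5)
r=snap(1)
crop(r["top"][0],310,200,530,340,3.6,"pics/t_c1.png"); crop(r["side"][0],240,160,480,330,3.3,"pics/s_c1.png")
E
```

```text
time: 2.1
ee_pos: [0.5186, 0.0075, 0.2072]
eef_rot: [[0.039, 0.999, -0.0], [0.999, -0.039, 0.0], [0.0, -0.0, -1.0]]
wrist_force: [1.6, -1.1, -0.0]
width: 0.0601
finger_force: 0.0
time: 2.9
ee_pos: [0.4551, 0.3109, 0.2068]
eef_rot: [[0.037, 0.999, 0.0], [0.999, -0.037, 0.0], [0.0, 0.0, -1.0]]
wrist_force: [0.3, -0.4, 0.2]
width: 0.06
finger_force: 0.0
t2.9 pos [0.4551 0.3109 0.2068] yaw -2.13 tilt [0.     0.0005] rz 0.37  dx -0.0052 dy -0.0397 dz 0.0568 j [31.2 33.3] w 0.06 F [ 0.3 -0.4  0.2]
```

View pics/t_c1.png

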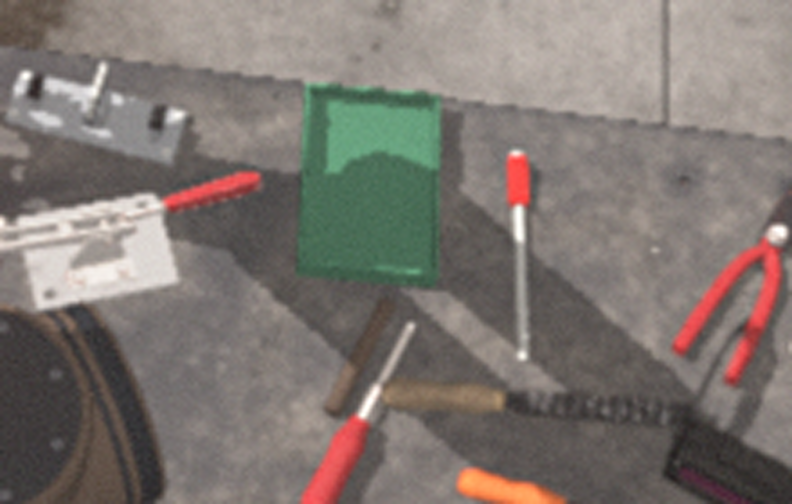

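View pics/s_c1.png

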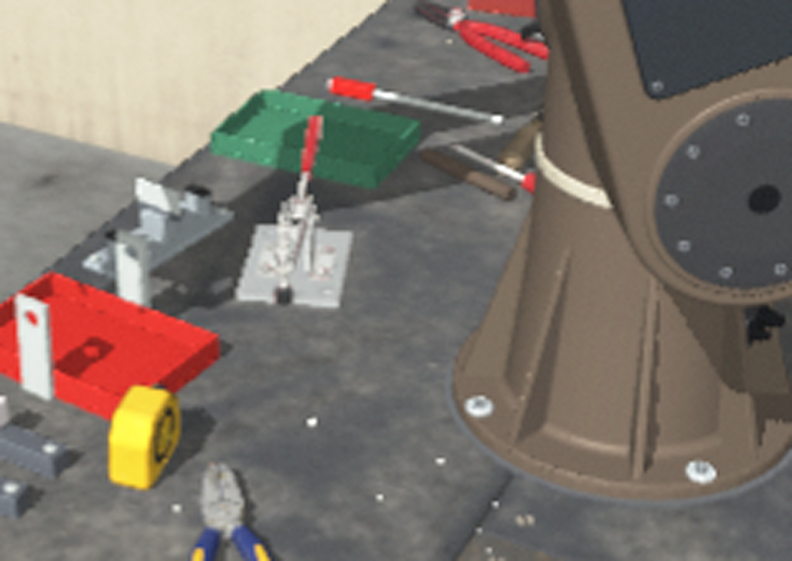

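The top crop shows the stand with its foot along about world y, from crop (15,100) to (185,145), and the blade at (85,118)-(102,65). The green tray corners are near (305,85)-(437,280). The bar's handle is at (517,180), with the rod down to (521,356). Now I'll measure these fixed places with depth and two views.

```bash
cat > fx.py <<'E'
from h import *
def rect(q):
    (c,s,a)=cv2.minAreaRect(q.astype(np.float32)); 
    if s[0]<s[1]: a+=90; s=s[::-1]
    return np.round(c,4),np.round(s,4),round((a+90)%180-90,1)
for n in("side","top"):
    z=np.load(f"pics/{n}1.npz"); p,P=z["p"],cloud(n,z["d"]); hsv=cv2.cvtColor(p,cv2.COLOR_RGB2HSV); Z=P[...,2]
    g=(cv2.inRange(hsv,(55,80,30),(90,255,255))>0)&(Z<.04)&(Z>.018)&(abs(P[...,0]-.45)<.2)
    r=((hsv[...,0]<8)|(hsv[...,0]>172))&(hsv[...,1]>120)&(Z<.035)&(Z>.018)&(abs(P[...,0]-.44)<.13)&(abs(P[...,1]-.16)<.12)
    for nm,m in(("green",g),("red",r)):
        m=cv2.morphologyEx(m.astype(np.uint8),cv2.MORPH_OPEN,np.ones((2,2)))>0
        if m.sum()>20: print(n,nm,m.sum(),rect(P[m][:,:2]),np.nanpercentile(Z[m],90).round(4))
    near=(abs(P[...,0]-.47)<.1)&(abs(P[...,1]+.04)<.12)&~((P[...,0]<.40)&(P[...,1]<-.0))
    b=near&(Z>.052)&(Z<.075)&(P[...,1]<.05); print(n,"blade",b.sum(),rect(P[b][:,:2]),np.nanpercentile(Z[b],[50,90]).round(4))
    L=cv2.fitLine(P[b][:,:2].astype(np.float32),cv2.DIST_L2,0,.001,.001).ravel(); v,u=np.nonzero(b); print("   dir",np.degrees(np.arctan2(L[1],L[0])).round(1),"px",[u.min(),u.max(),v.min(),v.max()])
    f=near&(Z>.006)&(Z<.022)&(P[...,1]<.06)&(hsv[...,2]>70); print(n,"foot",f.sum(),rect(P[f][:,:2]))
    for y0 in(.23,.1):
        e=(abs(P[...,0]-.43)<.06)&(abs(P[...,1]-y0)<.04)&(Z>.04)&(Z<.1)
        if e.sum()>10: print(n,"plate",y0,e.sum(),rect(P[e][:,:2]),Z[e].max().round(4))
    h=((hsv[...,0]<8)|(hsv[...,0]>172))&(hsv[...,1]>120)&(abs(P[...,0]-.44)<.06)&(abs(P[...,1]+.425)<.05)&(Z<.04)
    rod=(hsv[...,2]>150)&(hsv[...,1]<60)&(abs(P[...,0]-.36)<.11)&(abs(P[...,1]+.43)<.04)&(Z<.04)
    v,u=np.nonzero(h); print(n,"handle",rect(P[h][:,:2]),"px",u.mean().round(1),v.mean().round(1),"z",np.nanpercentile(Z[h],[10,50,90]).round(3))
    if rod.sum()>10: v,u=np.nonzero(rod); print(n,"rod",rect(P[rod][:,:2]),np.nanmedian(Z[rod]).round(3))
E
python3 fx.py
```

```text
side green 199 (array([ 0.4261, -0.2922]), array([0.19 , 0.135]), 2.7) 0.0238
side red 359 (array([0.4046, 0.1886]), array([0.2227, 0.18  ]), -6.0) 0.0253
side blade 50 (array([ 0.467, -0.036]), array([0.0532, 0.0096]), -9.2) [0.0579 0.0626]
   dir -11.0 px [np.int64(282), np.int64(294), np.int64(214), np.int64(221)]
side foot 282 (array([ 0.4654, -0.0544]), array([0.1988, 0.0765]), -89.9)
side plate 0.23 157 (array([0.4252, 0.2274]), array([0.0358, 0.0118]), -2.9) 0.0935
side plate 0.1 143 (array([0.4113, 0.098 ]), array([0.0342, 0.0144]), -0.1) 0.0923
side handle (array([ 0.4666, -0.4346]), array([0.0868, 0.0371]), -28.5) px 346.4 186.3 z [0.002 0.012 0.017]
side rod (array([ 0.3386, -0.4336]), array([0.1729, 0.0265]), 7.5) 0.008
top green 28 (array([ 0.3377, -0.303 ]), array([0.0737, 0.0081]), -86.5) 0.0258
top red 142 (array([0.4234, 0.1646]), array([0.2029, 0.1198]), -8.0) 0.027
top blade 29 (array([ 0.4661, -0.0354]), array([0.0505, 0.0053]), -7.8) [0.0617 0.0678]
   dir -8.5 px [np.int64(334), np.int64(339), np.int64(217), np.int64(232)]
top foot 637 (array([ 0.4515, -0.0506]), array([0.2205, 0.1591]), -89.2)
top plate 0.23 62 (array([0.4245, 0.2289]), array([0.0337, 0.0085]), -3.1) 0.099
top plate 0.1 54 (array([0.4098, 0.099 ]), array([0.0412, 0.0077]), -8.8) 0.0987
top handle (array([ 0.4523, -0.4249]), array([0.0584, 0.0159]), 0.8) px 453.5 249.9 z [0.003 0.016 0.023]
top rod (array([ 0.3487, -0.4258]), array([0.184 , 0.0648]), -0.2) 0.006
```

```bash
python3 shift.py '0.06 -0.005 -0.0397 0 0 0 0.4;0.06 0 0 0.045 0 0 0;0.06 0 0 0.045 0 0 0;0.06 0 0 0.045 0 0 0;0.06 0 0 0.035 0 0 0;0.06 0 0 0.0145 0 0 0;0.06 0 0 0 0 0 0;0.0 0 0 0 0 0 0;0.0 0 0 0 0 0 0;0.0 0 0 0 0 0 0' 40; python3 shift.py '0 0 0 0 0 0 0;0 0 0 0 0 0 0'
python3 - <<'E'
from h import *
nav(.4665,-.036,.2,81.5)
z=np.load("pics/top1.npz"); p=z["p"]; hsv=cv2.cvtColor(p,cv2.COLOR_RGB2HSV)
for nm,m,near in(("green",cv2.inRange(hsv,(55,80,20),(90,255,255)),(412,252)),("red",cv2.inRange(hsv,(0,120,50),(8,255,255))|cv2.inRange(hsv,(172,120,50),(180,255,255)),(272,235))):
    k,l,st,c=cv2.connectedComponentsWithStats(cv2.morphologyEx(m,cv2.MORPH_CLOSE,np.ones((3,3)))); i=l[near[1],near[0]]
    cn=max(cv2.findContours((l==i).astype(np.uint8),0,2)[0],key=cv2.contourArea)
    q=cv2.approxPolyDP(cv2.convexHull(cn),6,True).reshape(-1,2); print(nm,st[i,4],q.tolist())
    for a in q: print("   z.025",onz("top",*a,.025)[:2].round(4),"z0",onz("top",*a,0)[:2].round(4))
E
```

```text
time: 4.0
ee_pos: [0.4167, 0.3053, 0.024]
eef_rot: [[0.046, 0.999, 0.002], [0.999, -0.046, 0.001], [0.001, 0.002, -1.0]]
wrist_force: [-0.1, -0.3, -0.9]
width: 0.0165
finger_force: 0.0
time: 4.2
ee_pos: [0.4162, 0.3051, 0.0234]
eef_rot: [[0.046, 0.999, 0.001], [0.999, -0.046, 0.001], [0.001, 0.001, -1.0]]
wrist_force: [0.1, -0.3, -0.9]
width: 0.0004
finger_force: 0.0
t4.2 pos [0.4162 0.3051 0.0234] yaw -2.64 tilt [0.0009 0.0006] rz -84.14  dx -0.1001 dy -0.3299 dz -0.1766 j [32.9 35.5] w 0.0004 F [ 0.1 -0.3 -0.9]
green 1906 [[395, 224], [430, 227], [429, 278], [393, 274]]
   z.025 [ 0.5155 -0.2263] z0 [ 0.5309 -0.2277]
   z.025 [ 0.5201 -0.3422] z0 [ 0.5355 -0.3453]
   z.025 [ 0.3318 -0.3489] z0 [ 0.3446 -0.3521]
   z.025 [ 0.3303 -0.2347] z0 [ 0.3431 -0.2363]
red 2010 [[264, 208], [299, 215], [285, 266], [248, 256]]
   z.025 [0.5173 0.2144] z0 [0.5327 0.2192]
   z.025 [0.5062 0.0937] z0 [0.5214 0.0969]
   z.025 [0.3115 0.1085] z0 [0.3239 0.1119]
   z.025 [0.3306 0.2323] z0 [0.3434 0.2374]
```

The grip closed on nothing, so the rotor may have been knocked. I'll look again.

```bash
python3 shift.py '0.06 0 0 -0.05 0 0 0;0.06 0 0 -0.05 0 0 0;0.06 0 0.05 -0.02 0 0 0;0.06 0.0 0.05 0 0 0 0;0.06 0 0 0 0 0 0'
python3 - <<'E'
from h import *
r=snap(2)
a=r["side"][0][230:340,180:310]; b=r["top"][0][190:300,180:310]
cv2.imwrite("pics/c2.png",cv2.resize(np.hstack([a,b])[:,:,::-1],None,fx=3,fy=3,interpolation=cv2.INTER_CUBIC))
E
```

```text
time: 4.7
ee_pos: [0.5186, 0.3009, 0.1431]
eef_rot: [[0.048, 0.999, 0.006], [0.999, -0.048, 0.003], [0.003, 0.006, -1.0]]
wrist_force: [0.9, 1.0, -0.2]
width: 0.0598
finger_force: 0.0
```

View pics/c2.png

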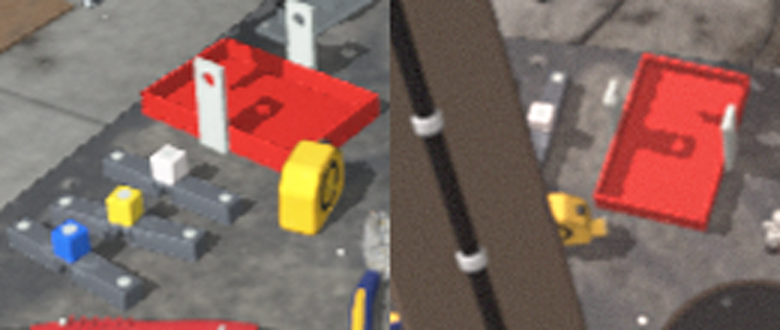

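White still lies there in the side view, hub at about (236,283), and the top view shows it at (230,228). I'll re-measure it.

Run:
```python
from h import *
P,o=rotor("white",(.417,.31),2,.06)
print(proj("side",(.4162,.3051,.044)),proj("top",(.4162,.3051,.044)))
z=np.load("pics/side2.npz"); Q=cloud("side",z["d"]); 
for n in("side","top"):
    z=np.load(f"pics/{n}2.npz"); Q=cloud(n,z["d"]); s=env.sense()
    m=np.linalg.norm(Q-np.array(s["ee_pos"])-[0,0,.01],axis=-1)<.06; print(n,m.sum(),np.nanmin(Q[m],0).round(3) if m.any() else 0,np.nanmax(Q[m],0).round(3) if m.any() else 0)
crop(np.load("pics/side2.npz")["p"],170,170,330,310,4.2,"pics/s_c2.png")
```

```text
white side [[235.377, 281.981], [0.415, 0.31, 0.044], 0.045, -46.14099884033203, [0.40799999237060547, 0.3479999899864197], 78, 640]
white top [[229.774, 227.484], [0.415, 0.307, 0.046], 0.048, 4.71999979019165, [0.4259999990463257, 0.30000001192092896], 57, 135]
   tri [0.4171 0.3082 0.0421] gap 0.0005
[236.25393556 280.79454872] [230.59135319 227.61198945]
side 152 [0.47  0.288 0.172] [0.559 0.316 0.203]
top 48 [0.47  0.289 0.169] [0.553 0.309 0.204]
```

View pics/s_c2.png

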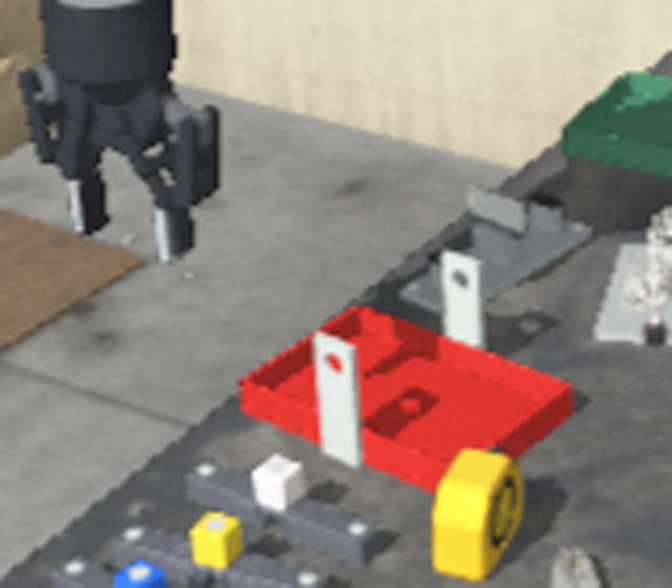

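The gripper is clear of the rotor and its fingertips sit at about crop (88,232) and (180,258), higher than expected. I'll check the true tip height with the fingers shut.

```bash
python3 shift.py '0 0 0 0 0 0 0;0 0 0 0 0 0 0;0 0 0 0 0 0 0;0 0 0 0 0 0 0;0 0 0 0 0 0 0;0 0 0 0 0 0 0'
python3 - <<'E'
from h import *
r=snap(3); s=env.sense(); e=np.array(s["ee_pos"]); print(e)
for n in r:
    Q=cloud(n,r[n][1]); d=Q-e
    m=(np.hypot(d[...,0],d[...,1])<.05)&(d[...,2]>-.06)&(d[...,2]<.09); v,u=np.nonzero(m)
    print(n,m.sum(),"zmin pct",np.nanpercentile(Q[m][:,2],[0,2,5,50]).round(3),"proj TCP",proj(n,e).round(1),"lowest px",u[v.argmax()],v.max())
    print("  depth at TCP px",Q[tuple(proj(n,e).round().astype(int)[::-1])].round(3))
a=proj("side",e).astype(int); crop(r["side"][0],a[0]-40,a[1]-50,a[0]+40,a[1]+30,7,"pics/s_c3.png")
E
```

```text
time: 5.4
ee_pos: [0.5121, 0.3005, 0.1414]
eef_rot: [[0.046, 0.999, 0.0], [0.999, -0.046, 0.0], [0.0, 0.0, -1.0]]
wrist_force: [-0.3, -0.1, 0.1]
width: 0.0
finger_force: 0.0
[0.51219417 0.30050269 0.1413801 ]
side 338 zmin pct [0.163 0.17  0.174 0.213] proj TCP [204.2 238.7] lowest px 203 232
  depth at TCP px [ 1.746 -1.048 -0.896]
top 70 zmin pct [0.166 0.168 0.17  0.212] proj TCP [234.4 186.7] lowest px 232 184
  depth at TCP px [ 1.191  0.572 -0.897]
```

View pics/s_c3.png

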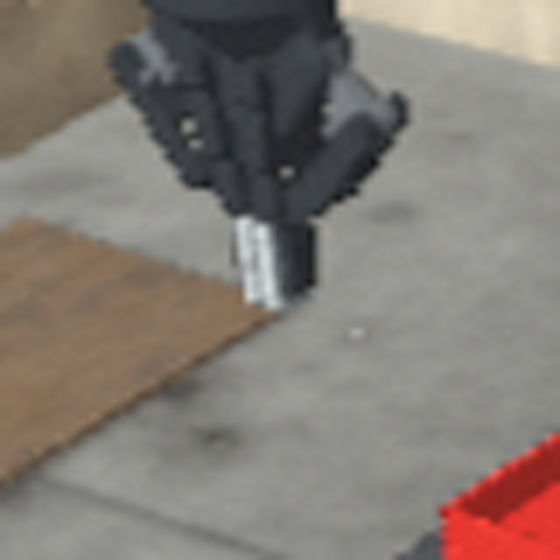

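Run:
```python
from h import *
s=env.sense(); e=np.array(s["ee_pos"]); print(e)
print(tri((204,232),(232.5,184.5)), tri((204,231.5),(233,184)))
for n in("side","top"):
    z=np.load(f"pics/{n}3.npz"); Q=cloud(n,z["d"]); d=Q-e
    m=(np.hypot(d[...,0],d[...,1])<.05)&(d[...,2]>-.06)&(d[...,2]<.09); v,u=np.nonzero(m)
    for r in range(v.max()-9,v.max()+1): 
        k=v==r; print(n,r,u[k].min(),u[k].max(),Q[r,u[k].min():u[k].max()+1].mean(0).round(3))
    for h in(0,.01,.02,.025,.03): print(h,proj(n,e+[0,0,h]).round(1))
```

```text
[0.51219417 0.30050269 0.1413801 ]
(array([0.5067222 , 0.30306073, 0.16318807]), np.float64(0.0024540738090975136)) (array([0.508122  , 0.30161767, 0.16374673]), np.float64(0.0018879123430467178))
side 223 197 208 [0.506 0.306 0.192]
side 224 197 208 [0.507 0.306 0.189]
side 225 197 208 [0.508 0.305 0.185]
side 226 198 208 [0.505 0.307 0.184]
side 227 198 208 [0.506 0.307 0.181]
side 228 198 208 [0.506 0.307 0.178]
side 229 199 207 [0.507 0.307 0.174]
side 230 199 207 [0.509 0.304 0.17 ]
side 231 200 205 [0.507 0.309 0.17 ]
side 232 203 203 [0.506 0.309 0.167]
0 [204.2 238.7]
0.01 [203.8 235.3]
0.02 [203.4 232. ]
0.025 [203.2 230.3]
0.03 [203.  228.6]
top 175 228 235 [0.5   0.297 0.223]
top 176 228 235 [0.501 0.298 0.216]
top 177 228 235 [0.497 0.297 0.217]
top 178 230 236 [0.5   0.294 0.207]
top 179 233 236 [0.509 0.294 0.19 ]
top 180 231 236 [0.493 0.291 0.207]
top 181 231 236 [0.496 0.293 0.198]
top 182 231 236 [0.496 0.294 0.193]
top 183 230 235 [0.501 0.3   0.179]
top 184 232 235 [0.502 0.297 0.172]
0 [234.4 186.7]
0.01 [234.  184.9]
0.02 [233.6 183.1]
0.025 [233.5 182.2]
0.03 [233.3 181.3]
```

The shut tips measure 20–22 mm above the reported TCP in both views. That also explains the miss, since the fingers closed just above the hub. I'll go 21 mm lower than nominal from here on.

```bash
python3 shift.py '0.055 0.003 -0.048 0 0 0 0;0.055 0 -0.0489 0 0 0 0;0.055 0 0 0.045 0 0 0;0.055 0 0 0.045 0 0 0;0.055 0 0 0.03 0 0 0;0.055 0 0 0.012 0 0 0;0.055 0 0 0.005 0 0 0;0.0 0 0 0 0 0 0;0.0 0 0 0 0 0 0;0.0 0 0 0 0 0 0' 40; python3 shift.py '0 0 0 0 0 0 0;0 0 0 0 0 0 0'; python3 -c "
from h import *
nav(.4665,-.036,.2,81.5)"
```

```text
time: 6.5
ee_pos: [0.4166, 0.3086, 0.0059]
eef_rot: [[0.046, 0.999, 0.002], [0.999, -0.046, 0.001], [0.002, 0.002, -1.0]]
wrist_force: [0.6, -0.6, 2.3]
width: 0.0209
finger_force: 39.4
time: 6.7
ee_pos: [0.4166, 0.3085, 0.0058]
eef_rot: [[0.046, 0.999, 0.002], [0.999, -0.046, 0.001], [0.001, 0.002, -1.0]]
wrist_force: [0.7, -0.5, 7.8]
width: 0.0213
finger_force: 40.1
t6.7 pos [0.4166 0.3085 0.0058] yaw -2.65 tilt [0.0021 0.0014] rz -84.15  dx -0.1003 dy -0.3333 dz -0.1942 j [33.2 35.8] w 0.0213 F [ 0.7 -0.5  7.8]
```

```bash
python3 shift.py '0 0 0 -0.03 0 0 0;0 0 0 -0.045 0 0 0;0 0 0 -0.045 0 0 0;0 0 0 -0.02 0 0 0;0 -0.04 0.0094 0 0 0 0;0 -0.048 0.0094 0 0 0 0;0 -0.048 0.0094 0 0 0 0;0 -0.048 0.0094 0 0 0 0;0 -0.048 0.0094 0 0 0 0;0 -0.048 0.0094 0 0 0 0'; python3 shift.py '0 -0.048 0.0094 0 0 0 -8.41;0 0 0 0 0 0 -8.41;0 0 0 0 0 0 -8.41;0 0 0 0 0 0 -8.41;0 0 0 0 0 0 -8.41;0 0 0 0 0 0 -8.41;0 0 0 0 0 0 -8.41;0 0 0 0 0 0 -8.41;0 0 0 0 0 0 -8.41;0 0 0 0 0 0 -8.41'
python3 - <<'E'
from h import *
nav(.4665,-.036,.075,81.5)
r=snap(4)
a=r["side"][0][160:270,230:350]; b=r["top"][0][150:260,280:400]
cv2.imwrite("pics/c4.png",cv2.resize(np.hstack([a,b])[:,:,::-1],None,fx=3.3,fy=3.3,interpolation=cv2.INTER_CUBIC))
E
```

```text
time: 7.7
ee_pos: [0.4591, 0.0237, 0.1454]
eef_rot: [[0.046, 0.999, 0.002], [0.999, -0.046, 0.0], [0.0, 0.002, -1.0]]
wrist_force: [0.5, 0.4, -2.6]
width: 0.0207
finger_force: 40.8
time: 8.7
ee_pos: [0.4654, -0.015, 0.1452]
eef_rot: [[-0.986, 0.166, 0.001], [0.166, 0.986, -0.0], [-0.001, 0.0, -1.0]]
wrist_force: [0.2, -0.2, -2.4]
width: 0.0208
finger_force: 40.8
t8.7 pos [ 0.4654 -0.015   0.1452] yaw 80.47 tilt [ 0.0011 -0.0001] rz -1.03  dx -0.0041 dy -0.0206 dz 0.0702 j [ -5.6 -86. ] w 0.0208 F [ 0.2 -0.2 -2.4]
```

View pics/c4.png

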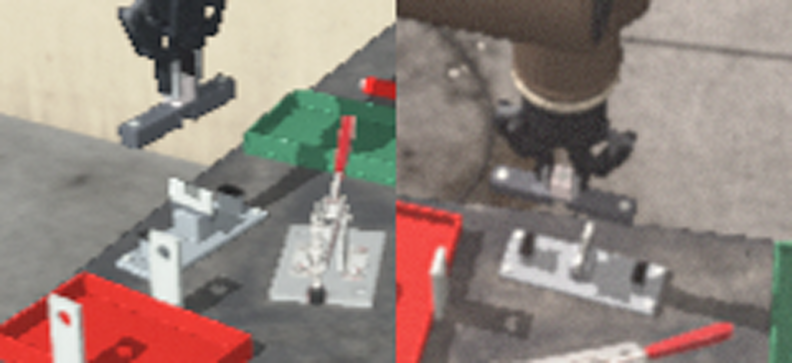

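The white arm is held level above the stand, in the side half at (180,105) with the blade at (190,190). Lowering it onto the edge.

```bash
python3 shift.py '0 -0.0041 -0.0206 0 0 0 -1.0;0 0 0 0.04 0 0 0;0 0 0 0.03 0 0 0;0 0 0 0.01 0 0 0;0 0 0 0.004 0 0 0;0 0 0 0 0 0 0'; python3 -c "
from h import *
nav(.4665,-.0365,.0545,81.5)"
```

```text
time: 9.4
ee_pos: [0.4662, -0.036, 0.0609]
eef_rot: [[-0.988, 0.156, 0.0], [0.156, 0.988, -0.0], [-0.0, 0.0, -1.0]]
wrist_force: [-0.6, -0.3, -4.0]
width: 0.021
finger_force: 40.8
t9.4 pos [ 0.4662 -0.036   0.0609] yaw 81.04 tilt [ 0.0003 -0.    ] rz -0.46  dx -0.0004 dy -0.0005 dz 0.0064 j [ -8.1 -89.2] w 0.021 F [-0.6 -0.3 -4. ]
```

```bash
python3 shift.py '0 0 0 0.004 0 0 0;0 0 0 0.002 0 0 0;0 0 0 0.001 0 0 0;0 0 0 0 0 0 0'
```

```text
time: 9.8
ee_pos: [0.4662, -0.036, 0.0538]
eef_rot: [[-0.988, 0.154, 0.001], [0.154, 0.988, -0.0], [-0.001, 0.0, -1.0]]
wrist_force: [-1.0, 0.3, 1.4]
width: 0.0212
finger_force: 41.5
```

```bash
python3 shift.py '0.03 0 0 0 0 0 0;0.045 0 0 0 0 0 0;0.06 0 0 0 0 0 0;0.06 0 0 0 0 0 0;0.06 0 0 -0.01 0 0 0;0.06 0 0 -0.03 0 0 0;0.06 0 0 -0.04 0 0 0;0.06 0 0 -0.03 0 0 0;0.06 0 0 0 0 0 0'; python3 shift.py '0.06 0 0 0 0 0 0;0.06 0 0 0 0 0 0;0.06 0 0 0 0 0 0;0.06 0 0 0 0 0 0;0.06 0 0 0 0 0 0;0.06 0 0 0 0 0 0;0.06 0 0 0 0 0 0;0.06 0 0 0 0 0 0;0.06 0 0 0 0 0 0;0.06 0 0 0 0 0 0' | head -2
cat > bal.py <<'E'
from h import *
import sys
tag=sys.argv[1]; r=snap(tag); K=np.array([.4665,-.036]); ax=np.array([np.cos(np.radians(81.5)),np.sin(np.radians(81.5))]); px=np.array([-ax[1],ax[0]])
for n in r:
    Q=cloud(n,r[n][1]); a=(Q[...,:2]-K)@ax; b=(Q[...,:2]-K)@px; Z=Q[...,2]
    m=(abs(b)<.013)&(abs(a)<.075)&(abs(a)>.018)&(Z>.04)&(Z<.1)
    # top face: highest in bins along the axis
    pts=[(c,np.nanpercentile(Z[m&(abs(a-c)<.006)],80)) for c in np.arange(-.066,.07,.012) if (m&(abs(a-c)<.006)).sum()>3]
    p=np.polyfit(*np.array(pts).T,1); print(n,len(pts),"tilt rad %.3f mid z %.4f"%(p[0],p[1]),[round(float(z),3) for _,z in pts])
    h=(abs(b)<.02)&(abs(a)<.022)&(Z>.08)&(Z<.11); print("  hub",np.nanmedian(Q[h],0).round(4),h.sum())
a=r["side"][0][160:270,230:350]; b=r["top"][0][170:280,280:400]
cv2.imwrite(f"pics/b{tag}.png",cv2.resize(np.hstack([a,b])[:,:,::-1],None,fx=3.3,fy=3.3,interpolation=cv2.INTER_CUBIC))
print(env.sense()["time"])
E
python3 bal.py 5
```

```text
time: 10.7
ee_pos: [0.4682, -0.0363, 0.1677]
eef_rot: [[-0.988, 0.154, 0.006], [0.154, 0.988, -0.001], [-0.007, 0.0, -1.0]]
wrist_force: [0.3, 0.1, -1.1]
width: 0.0598
finger_force: 0.0
time: 11.7
ee_pos: [0.4659, -0.036, 0.1634]
side 10 tilt rad 0.201 mid z 0.0690 [0.055, 0.059, 0.06, 0.063, 0.066, 0.072, 0.076, 0.079, 0.08, 0.081]
  hub [ 0.4598 -0.0364  0.0893] 55
top 10 tilt rad 0.207 mid z 0.0714 [0.057, 0.061, 0.063, 0.064, 0.069, 0.076, 0.076, 0.079, 0.084, 0.085]
  hub [ 0.4623 -0.0387  0.0909] 59
11.8
```

View pics/b5.png

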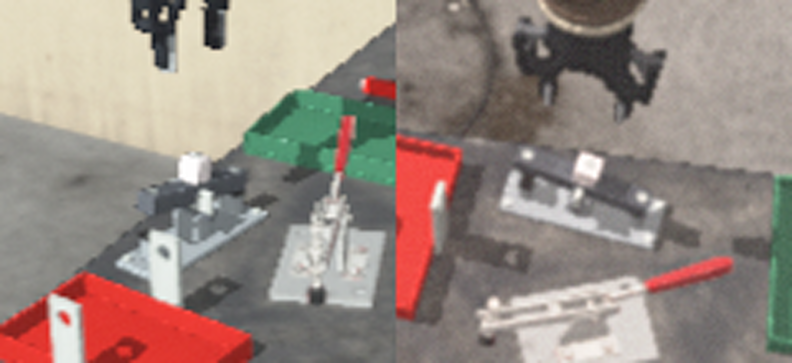

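White tips by 0.20 rad (side half, left end low at (150,200)), so it goes to the red tray. Regrasping a little higher.

```bash
python3 shift.py '0.06 0 -0.003 0.04 0 0 0;0.06 0 0 0.04 0 0 0;0.06 0 0 0.02 0 0 0;0.06 0 0 0.004 0 0 0;0.06 0 0 0 0 0 0;0.03 0 0 0 0 0 0;0 0 0 0 0 0 0;0 0 0 0 0 0 0;0 0 0 0 0 0 0;0 0 0 0 0 0 0' 60; python3 shift.py '0 0 0 -0.02 0 0 0;0 0 0 -0.04 0 0 0;0 0 0 -0.03 0 0 0;0 0 0 0 0 0 0'; python3 bal.py 6
python3 - <<'E'
from h import *
nav(.4178,.1633,.15,-6.3)
# tilt of the held arm, from depth
s=env.sense(); e=np.array(s["ee_pos"]); a0=s["eef_rot"][:2,1]; 
for n in("side","top"):
    Q=cloud(n,np.load(f"pics/{n}6.npz")["d"]); d=Q[...,:2]-e[:2]; a=d@a0; b=d@np.array([-a0[1],a0[0]]); Z=Q[...,2]-e[2]
    m=(abs(b)<.014)&(abs(a)<.075)&(abs(a)>.03)&(abs(Z-.015)<.04)
    pts=[(c,np.nanpercentile(Z[m&(abs(a-c)<.006)],80)) for c in np.arange(-.066,.07,.012) if (m&(abs(a-c)<.006)).sum()>3]
    print(n,[(round(float(c),3),round(float(z),4)) for c,z in pts])
E
```

```text
time: 12.8
ee_pos: [0.4663, -0.0394, 0.0605]
eef_rot: [[-0.988, 0.154, 0.002], [0.154, 0.988, -0.001], [-0.002, -0.0, -1.0]]
wrist_force: [-1.6, -5.5, 9.6]
width: 0.0198
finger_force: 57.9
time: 13.2
ee_pos: [0.4678, -0.0393, 0.1532]
eef_rot: [[-0.988, 0.154, 0.007], [0.154, 0.988, -0.001], [-0.007, 0.0, -1.0]]
wrist_force: [0.7, 1.0, -3.4]
width: 0.0202
finger_force: 59.8
t13.3 pos [ 0.4658 -0.039   0.15  ] yaw 81.12 tilt [ 0.0019 -0.0003] rz 87.42  dx 0.1958 dy -0.0699 dz -0.0000 j [ -8.5 -89.6] w 0.0198 F [ 0.6 -0.3 -4.1]
side [(-0.066, 0.0026), (-0.054, 0.0051), (-0.042, 0.0063), (-0.03, 0.0062), (0.03, 0.0147), (0.042, 0.0163), (0.054, 0.0173), (0.066, 0.0183)]
top [(-0.066, 0.0057), (-0.054, 0.0041), (-0.042, 0.0076), (-0.03, 0.007), (0.03, 0.0152), (0.042, 0.0172), (0.054, 0.0156), (0.066, 0.0184)]Traceback (most recent call last):
  File "bal.py", line 9, in <module>
    p=np.polyfit(*np.array(pts).T,1); print(n,len(pts),"tilt rad %.3f mid z %.4f"%(p[0],p[1]),[round(float(z),3) for _,z in pts])
TypeError: polyfit() missing 2 required positional arguments: 'y' and 'deg'
```

Held tilt is about 0.12 rad. I'll turn over to the red tray's middle slot, level it with a tool tilt and lower it.

```bash
python3 shift.py '0 0 0 0 0 0 8.55;0 0 0 0 0 0 8.55;0 0 0 0 0 0 8.55;0 0 0 0 0 0 8.55;0 0 0 0 0 0 8.55;0 0 0 0 0 0 8.55;0 0 0 0 0 0 8.55;0 0 0 0 0 0 8.55;0 0 0 0 0 0 8.55;0 0 0 0 0 0 8.55'|head -1; python3 shift.py '0 0.045 -0.017 0 0 0 1;0 0.05 -0.018 0 0 0 0;0 0.05 -0.018 0 0 0 0;0 0.05 -0.017 0 0 0 0;0 0 0 0 0 0 0;0 0 0 0 0 0 0'|head -1; python3 -c "
from h import *
nav(.417,.163,.03,-5.5)"
```

```text
time: 14.3
time: 14.9
t14.9 pos [0.4141 0.1537 0.1483] yaw -5.17 tilt [-0.0019 -0.0006] rz 0.33  dx 0.0096 dy 0.0020 dz 0.1183 j [16.4 21.6] w 0.0199 F [-0.8 -0.8 -3.1]
```

```bash
python3 shift.py '0 0.0096 0.002 0 6.5 0 0;0 0 0 0.04 0 0 0;0 0 0 0.04 0 0 0;0 0 0 0.025 0 0 0;0 0 0 0 0 0 0'|head -2
python3 - <<'E'
from h import *
snap(7); s=env.sense(); e=np.array(s["ee_pos"]); a0=s["eef_rot"][:2,1]; a0=a0/np.linalg.norm(a0); print(e, s["wrist_force"])
for n in("side","top"):
    Q=cloud(n,np.load(f"pics/{n}7.npz")["d"]); d=Q[...,:2]-e[:2]; a=d@a0; b=d@np.array([-a0[1],a0[0]]); Z=Q[...,2]
    m=(abs(b)<.013)&(abs(a)<.075)&(abs(a)>.03)&(Z>.027)&(Z<.08)
    pts=[(c,np.nanpercentile(Z[m&(abs(a-c)<.006)],80)) for c in np.arange(-.066,.07,.012) if (m&(abs(a-c)<.006)).sum()>3]
    print(n,[(round(float(c),3),round(float(z),4)) for c,z in pts])
E
```

```text
time: 15.4
ee_pos: [0.4039, 0.1611, 0.0421]
[0.40642848 0.16219088 0.04496003] [-0.20408462 -0.09119285 -3.06373383]
side [(-0.066, 0.0486), (-0.054, 0.0505), (-0.042, 0.0497), (-0.03, 0.0497), (0.03, 0.0512), (0.042, 0.0501), (0.054, 0.0502), (0.066, 0.0512)]
top [(-0.066, 0.0524), (-0.054, 0.0518), (-0.042, 0.0552), (-0.03, 0.0548), (0.03, 0.055), (0.042, 0.0559), (0.054, 0.0494), (0.066, 0.0506)]
```

```bash
python3 shift.py '0 0 0.01 0.015 0 0 0;0 0 0.002 0.006 0 0 0;0 0 0 0.003 0 0 0;0 0 0 0.002 0 0 0;0 0 0 0 0 0 0'
```

```text
time: 16.0
ee_pos: [0.4153, 0.1623, 0.0183]
eef_rot: [[0.094, 0.989, -0.113], [0.996, -0.093, 0.011], [0.0, -0.113, -0.994]]
wrist_force: [-0.8, 0.9, -2.6]
width: 0.0198
finger_force: 60.0
```

```bash
python3 shift.py '0 0 0 0.002 0 0 0;0 0 0 0.001 0 0 0;0 0 0 0.0 0 0 0' | grep -E 'ee_pos|force'; python3 shift.py '0 0 0 0.0015 0 0 0;0 0 0 0.0 0 0 0' | grep -E 'ee_pos|force'
```

```text
ee_pos: [0.4156, 0.1626, 0.0167]
wrist_force: [-4.2, -4.3, 44.5]
finger_force: 65.4
ee_pos: [0.4158, 0.1629, 0.0158]
wrist_force: [-6.0, -0.8, 58.4]
finger_force: 70.4
```

```bash
python3 shift.py '0 0 0 -0.002 0 0 0;0.04 0 0 0 0 0 0;0.055 0 0 0 0 0 0;0.055 0 0 0 0 0 0;0.055 0 0 -0.03 0 0 0;0.055 0 0 -0.045 0 0 0;0.055 0 0 -0.045 0 0 0;0.055 0 0.04 0 -6.5 0 0;0.055 0.02 0.04 0 0 0 0;0.055 0 0 0 0 0 0' | head -2
python3 - <<'E'
from h import *
snap(8)
rotor("white",(.416,.163),8,.04,(.04,.06)); rotor("yellow",(.413,.372),8,.05); rotor("blue",(.423,.430),8,.05); nav(.413,.372,.1,5)
a=np.load("pics/side8.npz")["p"][220:350,180:320]; b=np.load("pics/top8.npz")["p"][180:310,170:310]
cv2.imwrite("pics/c8.png",cv2.resize(np.hstack([a,b])[:,:,::-1],None,fx=2.85,fy=2.85,interpolation=cv2.INTER_CUBIC))
E
```

```text
time: 17.5
ee_pos: [0.5146, 0.1751, 0.1308]
white side [[266.949, 254.231], [0.414, 0.164, 0.048], 0.051, 84.56700134277344, [0.40799999237060547, 0.16200000047683716], 51, 319]
white top [[273.92, 232.0], [0.415, 0.161, 0.052], 0.054, -5.078000068664551, [0.40400001406669617, 0.16699999570846558], 47, 229]
   tri [0.4165 0.1613 0.0468] gap 0.0021
  return np.nanmean(a, axis, out=out, keepdims=keepdims)
h.py:35: RuntimeWarning: Mean of empty slice.
  h=P[t]; c=h.mean(0)
  ret = um.true_divide(
Traceback (most recent call last):
  File "h.py", line 37, in rotor
    q=P[b][:,:2]; L=cv2.fitLine(q.astype(np.float32),cv2.DIST_HUBER,0,.003,.003).ravel()
                    ~~~~~~~~~~~^^^^^^^^^^^^^^^^^^^^^^^^^^^^^^^^^^^^^^^^^^^^^^^^^
cv2.error: OpenCV(4.12.0) /io/opencv/modules/imgproc/src/linefit.cpp:50: error: (-215:Assertion failed) count > 0 in function 'fitLine2D_wods'
```

Run:
```python
from h import *
def sidehub(col,tag,near):
    z=np.load(f"pics/side{tag}.npz"); p=z["p"]; P=cloud("side",z["d"]); R=np.hypot(P[...,0]-near[0],P[...,1]-near[1])
    m=(cv2.inRange(cv2.cvtColor(p,cv2.COLOR_RGB2HSV),*COL[col])>0)&(R<.07)&(P[...,2]>.028)&(P[...,2]<.06); t=m&(P[...,2]>.039); v,u=np.nonzero(t)
    print(col,tag,m.sum(),u.mean().round(2),v.mean().round(2),onz("side",u.mean(),v.mean(),.044).round(4))
for c,n in(("yellow",(.413,.372)),("blue",(.423,.43))): 
    for t in(0,2,8): sidehub(c,t,n)
nav(.413,.372,.1,5)
```

```text
yellow 0 93 220.43 295.59 [0.4127 0.3761 0.044 ]
yellow 2 90 220.78 295.33 [0.4126 0.3748 0.044 ]
yellow 8 92 220.67 295.55 [0.4122 0.3757 0.044 ]
blue 0 100 202.25 307.08 [0.4226 0.4341 0.044 ]
blue 2 100 202.64 307.08 [0.4218 0.4336 0.044 ]
blue 8 100 202.55 307.13 [0.4219 0.4339 0.044 ]
t17.6 pos [0.51   0.1736 0.1296] yaw -5.37 tilt [-0.0008 -0.0001] rz -10.37  dx 0.2061 dy -0.0793 dz 0.0296 j [15.6 20.9] w 0.0552 F [-0.7 -0.6  0.5]
```

```bash
python3 shift.py '0.055 0 0 0 0 0 -5.4;0.055 0 0 0 0 0 -5.4;0.055 0.045 0 0 0 0 0;0.055 0.05 -0.02 0 0 0 0;0.055 0.05 -0.03 0 0 0 0;0.055 0.048 -0.029 0 0 0 0;0.055 0.014 0 0 0 0 0;0.055 0 0 0 0 0 0'|head -2;  python3 -c "
from h import *
nav(.4127,.373,.005,5.5)"
```

```text
time: 18.4
ee_pos: [0.4206, 0.3585, 0.1298]
t18.4 pos [0.4206 0.3585 0.1298] yaw 5.6 tilt [-0.0006 -0.0003] rz 0.10  dx 0.0152 dy -0.0065 dz 0.1248 j [37.3 31.7] w 0.0555 F [ 0.7 -0.3 -1.1]
```

```bash
python3 shift.py '0.055 0.0152 -0.0065 0 0 0 0;0.055 0 0 0.045 0 0 0;0.055 0 0 0.045 0 0 0;0.055 0 0 0.025 0 0 0;0.055 0 0 0.009 0 0 0;0.055 0 0 0 0 0 0;0.03 0 0 0 0 0 0;0 0 0 0 0 0 0;0 0 0 0 0 0 0;0 0 0 0 0 0 0' 40;python3 shift.py '0 0 0 0 0 0 0;0 0 0 0 0 0 0'|tail -3;  python3 -c "
from h import *
nav(.4665,-.036,.145,81.5)"
```

```text
time: 19.4
ee_pos: [0.4151, 0.3723, 0.0078]
eef_rot: [[-0.095, 0.996, 0.002], [0.996, 0.095, 0.002], [0.001, 0.002, -1.0]]
wrist_force: [0.6, -1.8, 8.4]
width: 0.0211
finger_force: 39.6
wrist_force: [0.8, -2.0, 9.2]
width: 0.021
finger_force: 39.6
t19.6 pos [0.4151 0.3723 0.0078] yaw 5.44 tilt [0.0022 0.0016] rz -76.06  dx -0.1112 dy -0.3962 dz -0.1372 j [38.8 33.4] w 0.021 F [ 0.8 -2.   9.2]
```

```bash
python3 shift.py '0 0 0 -0.03 0 0 0;0 0 0 -0.045 0 0 0;0 0 0 -0.045 0 0 0;0 0 0 -0.02 0 0 0;0 -0.04 0.0015 0 0 0 0;0 -0.047 0.0015 0 0 0 0;0 -0.047 0.0015 0 0 0 0;0 -0.047 0.0015 0 0 0 0;0 -0.047 0.0015 0 0 0 0;0 -0.047 0.0015 0 0 0 0'|head -2; python3 shift.py '0 -0.047 0.0015 0 0 0 0;0 -0.047 0.0015 0 0 0 0;0 -0.04 0 0 0 0 -8;0 0 0 0 0 0 -8.5;0 0 0 0 0 0 -8.5;0 0 0 0 0 0 -8.5;0 0 0 0 0 0 -8.5;0 0 0 0 0 0 -8.5;0 0 0 0 0 0 -8.5;0 0 0 0 0 0 -8.5'|head -2; python3 shift.py '0 0 0 0 0 0 -8.5;0 0 0 0 0 0 0' | head -1;python3 -c "
from h import *
nav(.4665,-.0365,.063,81.5)"
```

```text
time: 20.6
ee_pos: [0.4492, 0.097, 0.1471]
time: 21.6
ee_pos: [0.4647, -0.0319, 0.147]
time: 21.8
t21.8 pos [ 0.4647 -0.0319  0.1469] yaw 81.1 tilt [ 0.0012 -0.0002] rz -0.40  dx -0.0024 dy -0.0043 dz 0.0839 j [ -7.7 -88.8] w 0.0209 F [ 0.7  0.7 -2.6]
```

```bash
python3 shift.py '0 -0.0024 -0.0042 0 0 0 -0.4;0 0 0 0.045 0 0 0;0 0 0 0.03 0 0 0;0 0 0 0.008 0 0 0;0 0 0 0.003 0 0 0;0 0 0 0.002 0 0 0;0 0 0 0.0015 0 0 0;0 0 0 0.001 0 0 0;0 0 0 0 0 0 0'
```

```text
time: 22.7
ee_pos: [0.4667, -0.0365, 0.0561]
eef_rot: [[-0.989, 0.151, 0.001], [0.151, 0.989, -0.0], [-0.001, 0.0, -1.0]]
wrist_force: [-0.2, -0.5, -2.5]
width: 0.0204
finger_force: 41.2
```

```bash
python3 shift.py '0 0 0 0.001 0 0 0;0 0 0 0 0 0 0' | grep -E 'ee_pos|wrist'; python3 shift.py '0 0 0 0.0005 0 0 0;0 0 0 0 0 0 0' | grep -E 'ee_pos|wrist'
```

```text
ee_pos: [0.4668, -0.0365, 0.0556]
wrist_force: [-4.7, 0.5, 19.6]
ee_pos: [0.4669, -0.0365, 0.0555]
wrist_force: [-6.4, 0.8, 30.7]
```

```bash
python3 shift.py '0 0 0 -0.001 0 0 0;0.03 0 0 0 0 0 0;0.045 0 0 0 0 0 0;0.06 0 0 0 0 0 0;0.06 0 0 0 0 0 0;0.06 0 0 -0.01 0 0 0;0.06 0 0 -0.03 0 0 0;0.06 0 0 -0.04 0 0 0;0.06 0 0 -0.03 0 0 0;0.06 0 0 0 0 0 0'|head -2; python3 shift.py '0.06 0 0 0 0 0 0;0.06 0 0 0 0 0 0;0.06 0 0 0 0 0 0;0.06 0 0 0 0 0 0;0.06 0 0 0 0 0 0;0.06 0 0 0 0 0 0;0.06 0 0 0 0 0 0;0.06 0 0 0 0 0 0;0.06 0 0 0 0 0 0;0.06 0 0 0 0 0 0' | head -2; python3 bal.py 9
```

```text
time: 24.1
ee_pos: [0.4686, -0.0367, 0.1693]
time: 25.1
ee_pos: [0.4663, -0.0364, 0.1651]
side 10 tilt rad 0.212 mid z 0.0697 [0.055, 0.059, 0.061, 0.063, 0.065, 0.075, 0.076, 0.08, 0.082, 0.081]
  hub [ 0.46   -0.0359  0.0887] 53
top 10 tilt rad 0.193 mid z 0.0716 [0.059, 0.063, 0.063, 0.064, 0.067, 0.076, 0.078, 0.08, 0.083, 0.083]
  hub [ 0.4603 -0.0388  0.0932] 56
25.2
```

Yellow tips by 0.20 rad too, and its mid height shows it seated on the edge. I'll regrasp it with the tool tilted to match, lift, level it and read the moment as a check.

```bash
python3 -c "
from h import *
s=env.sense(); print(np.round(s['eef_rot'].T@s['ft_torque'] if hasattr(s['eef_rot'],'T') else s['ft_torque'],4))"
python3 shift.py '0.06 0 0 0 -5.75 0 0;0.06 0 -0.0217 0 -5.75 0 0;0.06 0 0 0.04 0 0 0;0.06 0 0 0.04 0 0 0;0.06 0 0 0.02 0 0 0;0.06 0 0 0.004 0 0 0;0.06 0 0 0 0 0 0'; python3 -c "
from h import *
nav(.4667,-.0365,.0565,81.5)"
```

```text
[-0.003   0.0433 -0.0471]
time: 25.9
ee_pos: [0.4659, -0.0369, 0.0608]
eef_rot: [[-0.989, 0.148, 0.028], [0.15, 0.969, 0.196], [0.001, 0.198, -0.98]]
wrist_force: [0.3, -0.1, 1.2]
width: 0.0601
finger_force: 0.0
t25.9 pos [ 0.4659 -0.0369  0.0608] yaw 81.33 tilt [0.0284 0.1955] rz -0.17  dx -0.0007 dy 0.0005 dz 0.0043 j [ -17.8 -116.5] w 0.0601 F [ 0.3 -0.1  1.2]
```

```bash
python3 shift.py '0.06 0 0 0.003 0 0 0;0.03 0 0 0 0 0 0;0 0 0 0 0 0 0;0 0 0 0 0 0 0;0 0 0 0 0 0 0;0 0 0 0 0 0 0' 40 | grep -E 'ee_pos|wrist|width'; python3 shift.py '0 0 0 -0.02 0 0 0;0 0 0 -0.04 0 0 0;0 0 0 -0.04 0 0 0;0 0 0 0 5.75 0 0;0 0 0 0 5.75 0 0;0 0 0 0 0 0 0;0 0 0 0 0 0 0'
cat > held.py <<'E'
from h import *
import sys
t=sys.argv[1]; snap(t); s=env.sense(); e=np.array(s["ee_pos"]); R=np.array(s["eef_rot"]); a0=R[:2,1]; a0=a0/np.linalg.norm(a0); print(e.round(4),"F",np.round(s["wrist_force"],1),"M tool",(R.T@np.array(s["ft_torque"])).round(4))
for n in("side","top"):
    Q=cloud(n,np.load(f"pics/{n}{t}.npz")["d"]); d=Q[...,:2]-e[:2]; a=d@a0; b=d@np.array([-a0[1],a0[0]]); Z=Q[...,2]-e[2]
    m=(abs(b)<.014)&(abs(a)<.075)&(abs(a)>.03)&(abs(Z-.012)<.03)
    pts=np.array([(c,np.nanpercentile(Z[m&(abs(a-c)<.006)],80)) for c in np.arange(-.066,.07,.012) if (m&(abs(a-c)<.006)).sum()>3])
    if len(pts)>3: print(n,"tilt",np.polyfit(pts[:,0],pts[:,1],1).round(4))
E
python3 held.py 10;  python3 -c "
from h import *
nav(.4135,.127,.15,-5.5)"
```

```text
ee_pos: [0.4667, -0.0368, 0.0586]
wrist_force: [-0.5, -2.2, 7.0]
width: 0.0205
time: 27.2
ee_pos: [0.463, -0.0549, 0.156]
eef_rot: [[-0.989, 0.148, -0.001], [0.148, 0.989, 0.0], [0.001, 0.0, -1.0]]
wrist_force: [-0.5, 0.9, -3.0]
width: 0.0203
finger_force: 40.2
[ 0.4629 -0.056   0.1558] F [ 0.7 -0.2 -3.1] M tool [-0.0299 -0.0293 -0.0262]
side tilt [0.0096 0.01  ]
top tilt [0.0255 0.0122]
t27.3 pos [ 0.4629 -0.056   0.1558] yaw 81.36 tilt [-0.0013  0.0001] rz 86.86  dx 0.1774 dy -0.0667 dz 0.0058 j [-10.6 -92. ] w 0.0209 F [ 0.7 -0.2 -3.1]
```

```bash
python3 shift.py '0 0 0 0 0 0 8.55;0 0 0 0 0 0 8.55;0 0 0 0 0 0 8.55;0 0 0 0 0 0 8.55;0 0 0 0 0 0 8.55;0 0 0 0 0 0 8.55;0 0 0 0 0 0 8.55;0 0 0 0 0 0 8.55;0 0 0 0 0 0 8.55;0 0 0 0 0 0 8.55'|head -1; python3 shift.py '0 0.045 -0.017 0 0 0 1.4;0 0.05 -0.018 0 0 0 0;0 0.05 -0.018 0 0 0 0;0 0.032 -0.014 0 0 0 0;0 0 0 0 0 0 0;0 0 0 0 0 0 0'|head -1; python3 held.py 11; python3 -c "
from h import *
nav(.4135,.127,.03,-5.5)"
```

```text
time: 28.3
time: 28.9
[0.4144 0.1194 0.1556] F [ 0.2 -0.5 -1.9] M tool [-0.0253 -0.053  -0.0799]
side tilt [0.0173 0.0097]
top tilt [0.0163 0.0128]
t29.0 pos [0.4144 0.1194 0.1556] yaw -5.63 tilt [-0.0011 -0.0016] rz -0.13  dx 0.0075 dy -0.0017 dz 0.1256 j [12.1 17.8] w 0.0208 F [ 0.2 -0.5 -1.9]
```

```bash
python3 shift.py '0 0.0075 -0.0017 0.02 0 0 0;0 0 0 0.04 0 0 0;0 0 0 0.04 0 0 0;0 0 0 0.025 0 0 0;0 0 0 0.007 0 0 0;0 0 0 0.003 0 0 0;0 0 0 0.0 0 0 0'| grep -E 'ee_pos|wrist'; python3 shift.py '0 0 0 0.0025 0 0 0;0 0 0 0.001 0 0 0;0 0 0 0.0 0 0 0' | grep -E 'ee_pos|wrist'
```

```text
ee_pos: [0.4138, 0.1272, 0.0213]
wrist_force: [0.5, -0.3, -3.0]
ee_pos: [0.4135, 0.1277, 0.0177]
wrist_force: [0.5, -0.1, -3.2]
```

```bash
python3 shift.py '0 0 0 0.002 0 0 0;0 0 0 0.0 0 0 0' | grep -E 'ee_pos|wrist'; python3 shift.py '0.04 0 0 0 0 0 0;0.055 0 0 0 0 0 0;0.055 0 0 0 0 0 0;0.055 0 0 -0.03 0 0 0;0.055 0 0 -0.045 0 0 0;0.055 0 0 -0.045 0 0 0;0.055 0 0.04 0 0 0 0;0.055 0.02 0.04 0 0 0 0;0.055 0 0 0 0 0 0' | head -2
python3 - <<'E'
from h import *
snap(12)
try:
    rotor("white",(.416,.163),12,.03,(.04,.06)); rotor("yellow",(.4135,.127),12,.03,(.038,.06))
except Exception as x: print(x)
z=np.load("pics/side12.npz"); P=cloud("side",z["d"]); m=(cv2.inRange(cv2.cvtColor(z["p"],cv2.COLOR_RGB2HSV),*COL["blue"])>0)&(np.hypot(P[...,0]-.42,P[...,1]-.43)<.1)&(P[...,2]>.039)&(P[...,2]<.06)
v,u=np.nonzero(m); print("blue",u.mean(),v.mean(),len(u),onz("side",u.mean(),v.mean(),.044)); nav(.4225,.4325,.13,-8.8)
E
```

```text
ee_pos: [0.4135, 0.1278, 0.0153]
wrist_force: [1.2, 0.2, 0.1]
time: 31.1
ee_pos: [0.5005, 0.1414, 0.1363]
white side [[266.975, 253.9], [0.415, 0.162, 0.048], 0.05, 69.322998046875, [0.40700000524520874, 0.17900000512599945], 51, 444]
white top [[273.7, 232.3], [0.413, 0.161, 0.053], 0.055, 7.9029998779296875, [0.4189999997615814, 0.1469999998807907], 43, 372]
   tri [0.4154 0.1618 0.048 ] gap 0.0008
yellow side [[274.625, 249.469], [0.409, 0.132, 0.048], 0.049, -10.163000106811523, [0.4020000100135803, 0.14000000059604645], 51, 460]
yellow top [[283.952, 235.238], [0.408, 0.127, 0.051], 0.053, 3.859999895095825, [0.4440000057220459, 0.14499999582767487], 37, 394]
   tri [0.4114 0.1277 0.045 ] gap 0.0003
blue 202.52941176470588 306.96078431372547 51 [0.42231981 0.4333733  0.044     ]
t31.2 pos [0.4949 0.1401 0.1349] yaw -5.57 tilt [-0.0011 -0.0021] rz 3.23  dx 0.2779 dy -0.1163 dz 0.0049 j [12.5 18.2] w 0.0549 F [-1.   0.1 -0.3]
```

```bash
python3 shift.py '0.055 0.04 0 0 0 0 3.2;0.055 0.048 0 0 0 0 0;0.055 0.048 0 0 0 0 0;0.055 0.044 -0.02 0 0 0 0;0.055 0.044 -0.024 0 0 0 0;0.055 0.04 -0.03 0 0 0 0;0.055 0.02 -0.04 0 0 0 0;0.055 0 0 0 0 0 0'|head -2;  python3 -c "
from h import *
nav(.4225,.4325,.0065,-8.8)"
```

```text
time: 32.0
ee_pos: [0.4179, 0.4401, 0.1338]
t32.0 pos [0.4179 0.4401 0.1338] yaw -8.53 tilt [-0.0034 -0.0033] rz 0.27  dx -0.0068 dy 0.0057 dz 0.1273 j [43.6 52.2] w 0.0551 F [ 0.5 -1.  -0.4]
```

```bash
python3 shift.py '0.055 -0.0068 0.0057 0 0 0 0;0.055 0 0 0.045 0 0 0;0.055 0 0 0.045 0 0 0;0.055 0 0 0.025 0 0 0;0.055 0 0 0.011 0 0 0;0.055 0 0 0 0 0 0;0.03 0 0 0 0 0 0;0 0 0 0 0 0 0;0 0 0 0 0 0 0;0 0 0 0 0 0 0' 40;python3 shift.py '0 0 0 0 0 0 0;0 0 0 0 0 0 0'|tail -3;  python3 -c "
from h import *
nav(.4665,-.036,.145,81.5)"
```

```text
time: 33.0
ee_pos: [0.4286, 0.431, 0.0104]
eef_rot: [[0.152, 0.988, 0.001], [0.988, -0.152, -0.0], [-0.0, 0.001, -1.0]]
wrist_force: [0.9, -2.9, 7.4]
width: 0.0206
finger_force: 39.3
wrist_force: [0.5, -3.1, 9.0]
width: 0.0206
finger_force: 39.3
t33.2 pos [0.4286 0.431  0.0104] yaw -8.75 tilt [ 0.0013 -0.0005] rz 89.75  dx 0.1065 dy 0.4562 dz -0.1346 j [42.3 51.2] w 0.0206 F [ 0.5 -3.1  9. ]
```

```bash
python3 shift.py '0 0 0 -0.03 0 0 0;0 0 0 -0.045 0 0 0;0 0 0 -0.045 0 0 0;0 0 0 -0.02 0 0 0;0 -0.04 0.011 0 0 0 0;0 -0.047 0.011 0 0 0 0;0 -0.047 0.011 0 0 0 0;0 -0.047 0.011 0 0 0 0;0 -0.047 0.011 0 0 0 0;0 -0.047 0.011 0 0 0 0'|head -2; python3 shift.py '0 -0.047 0.011 0 0 0 0;0 -0.047 0.011 0 0 0 0;0 -0.047 0.011 0 0 0 0;0 -0.04 0.01 0 0 0 -8.2;0 0 0 0 0 0 -8.2;0 0 0 0 0 0 -8.2;0 0 0 0 0 0 -8.2;0 0 0 0 0 0 -8.2;0 0 0 0 0 0 -8.2;0 0 0 0 0 0 -8.2'|head -2; python3 shift.py '0 0 0 0 0 0 -8.2;0 0 0 0 0 0 -8.2;0 0 0 0 0 0 -8.2;0 0 0 0 0 0 -8.2;0 0 0 0 0 0 0' | head -1;python3 held.py 13; python3 -c "
from h import *
nav(.4665,-.0365,.065,81.5)"
```

```text
time: 34.2
ee_pos: [0.4511, 0.1472, 0.1502]
time: 35.2
ee_pos: [0.4661, -0.0331, 0.1504]
time: 35.7
[ 0.466  -0.0331  0.1501] F [-0.7  0.3 -2.8] M tool [-0.0165  0.0025  0.0165]
side tilt [-0.0027  0.0105]
top tilt [-0.0104  0.0121]
t35.8 pos [ 0.466  -0.0331  0.1501] yaw 80.48 tilt [ 0.0003 -0.0021] rz -1.02  dx -0.0010 dy -0.0033 dz 0.0851 j [ -7.7 -88. ] w 0.0206 F [-0.7  0.3 -2.8]
```

Contact is expected at z ≈ 0.058.

```bash
python3 shift.py '0 -0.001 -0.0033 0 0 0 -0.8;0 0 0 0.045 0 0 0;0 0 0 0.03 0 0 0;0 0 0 0.01 0 0 0;0 0 0 0.003 0 0 0;0 0 0 0.002 0 0 0;0 0 0 0.001 0 0 0;0 0 0 0 0 0 0'|grep -E 'ee_pos|wrist'; python3 shift.py '0 0 0 0.001 0 0 0;0 0 0 0 0 0 0' | grep -E 'ee_pos|wrist'
```

```text
ee_pos: [0.4669, -0.0368, 0.0594]
wrist_force: [0.5, -0.1, -3.4]
ee_pos: [0.4669, -0.0368, 0.0583]
wrist_force: [-1.0, 0.0, 8.2]
```

```bash
python3 shift.py '0.03 0 0 0 0 0 0;0.045 0 0 0 0 0 0;0.06 0 0 0 0 0 0;0.06 0 0 0 0 0 0;0.06 0 0 -0.01 0 0 0;0.06 0 0 -0.03 0 0 0;0.06 0 0 -0.04 0 0 0;0.06 0 0 -0.03 0 0 0;0.06 0 0 0 0 0 0'|head -2; python3 shift.py '0.06 0 0 0 0 0 0;0.06 0 0 0 0 0 0;0.06 0 0 0 0 0 0;0.06 0 0 0 0 0 0;0.06 0 0 0 0 0 0;0.06 0 0 0 0 0 0;0.06 0 0 0 0 0 0;0.06 0 0 0 0 0 0;0.06 0 0 0 0 0 0;0.06 0 0 0 0 0 0' | head -2; python3 bal.py 14
```

```text
time: 37.7
ee_pos: [0.4686, -0.0368, 0.1718]
time: 38.7
ee_pos: [0.4663, -0.0365, 0.1675]
side 10 tilt rad 0.072 mid z 0.0686 [0.065, 0.065, 0.067, 0.065, 0.064, 0.07, 0.072, 0.073, 0.073, 0.071]
  hub [ 0.4611 -0.0323  0.0896] 53
top 10 tilt rad 0.077 mid z 0.0709 [0.066, 0.066, 0.065, 0.07, 0.071, 0.073, 0.074, 0.074, 0.075, 0.075]
  hub [ 0.4641 -0.0385  0.0896] 52
38.8
```

```bash
python3 shift.py '0.06 0 0 0 0 0 0;0.06 0 0 0 0 0 0;0.06 0 0 0 0 0 0;0.06 0 0 0 0 0 0;0.06 0 0 0 0 0 0;0.06 0 0 0 0 0 0;0.06 0 0 0 0 0 0;0.06 0 0 0 0 0 0;0.06 0 0 0 0 0 0;0.06 0 0 0 0 0 0' | head -2; python3 bal.py 15
```

```text
time: 39.8
ee_pos: [0.4663, -0.0365, 0.1675]
side 9 tilt rad 0.073 mid z 0.0690 [0.065, 0.064, 0.066, 0.065, 0.07, 0.073, 0.073, 0.073, 0.073]
  hub [ 0.4607 -0.0335  0.0902] 54
top 10 tilt rad 0.090 mid z 0.0713 [0.067, 0.066, 0.068, 0.068, 0.066, 0.075, 0.074, 0.076, 0.074, 0.078]
  hub [ 0.4649 -0.0377  0.0901] 50
39.9
```

View pics/b15.png

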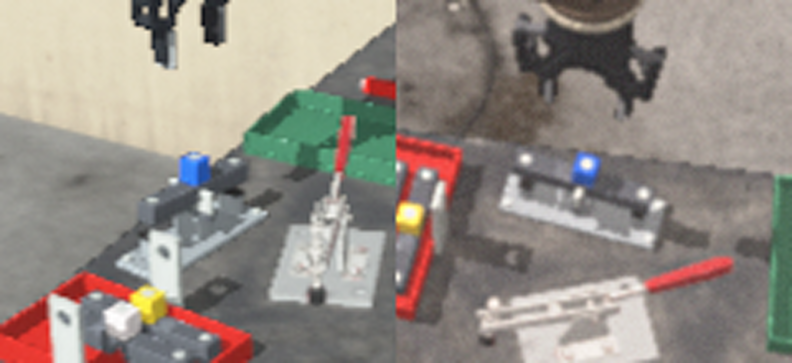

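Blue stays at about 0.07 rad and does not move over two seconds (side half: hub (195,168), ends (150,208) and (237,165)). It's sound, so it goes to the green tray.

```bash
python3 shift.py '0.06 0 -0.008 0 -4.2 0 0;0.06 0 0 0.04 0 0 0;0.06 0 0 0.04 0 0 0;0.06 0 0 0.02 0 0 0;0.06 0 0 0.006 0 0 0;0.06 0 0 0 0 0 0;0.03 0 0 0 0 0 0;0 0 0 0 0 0 0;0 0 0 0 0 0 0;0 0 0 0 0 0 0' 40 | grep -E 'ee_pos|wrist|width'; python3 shift.py '0 0 0 0 0 0 0;0 0 0 0 0 0 0;0 0 0 -0.02 0 0 0;0 0 0 -0.04 0 0 0;0 0 0 -0.04 0 0 0;0 0 0 0 4.2 0 0;0 0 0 0 0 0 7.9;0 0 0 0 0 0 7.9;0 0 0 0 0 0 7.9;0 0 0 0 0 0 7.9' | grep -E 'ee_pos|wrist|width|time'; python3 shift.py '0 0 0 0 0 0 7.9;0 0 0 0 0 0 7.9;0 0 0 0 0 0 7.9;0 0 0 0 0 0 7.9;0 0 0 0 0 0 7.9;0 0 0 0 0 0 7.9;0 -0.04 0 0 0 0 0;0 -0.05 0 0 0 0 0;0 -0.05 0 0 0 0 0;0 0 0 0 0 0 0' | head -1; python3 held.py 16; python3 -c "
from h import *
nav(.425,-.290,.03,2.3)"
```

```text
ee_pos: [0.4671, -0.0372, 0.0629]
wrist_force: [-1.4, -1.7, 10.0]
width: 0.0206
time: 41.9
ee_pos: [0.4651, -0.0439, 0.1621]
wrist_force: [-0.3, 0.2, -2.8]
width: 0.0202
time: 42.9
[ 0.471  -0.1849  0.1621] F [-0.  -0.7 -3.6] M tool [-0.0704  0.0258 -0.0609]
side tilt [0.0099 0.0057]
top tilt [-0.0082  0.0069]
t43.0 pos [ 0.471  -0.1849  0.1621] yaw 2.37 tilt [-0.0005 -0.002 ] rz 0.07  dx -0.1032 dy -0.0502 dz 0.1321 j [-24.8 -27. ] w 0.0204 F [-0.  -0.7 -3.6]
```

```bash
python3 shift.py '0 -0.048 -0.025 0 0 0 0;0 -0.048 -0.025 0 0 0 0;0 -0.0072 0 0.03 0 0 0;0 0 0 0.04 0 0 0;0 0 0 0.04 0 0 0;0 0 0 0.02 0 0 0;0 0 0 0.005 0 0 0;0 0 0 0 0 0 0'|grep -E 'ee_pos|wrist'; python3 shift.py '0 0 0 0.003 0 0 0;0 0 0 0.002 0 0 0;0 0 0 0 0 0 0' | grep -E 'ee_pos|wrist'; python3 -c "
from h import *
nav(.425,-.290,.02,2.3)"
```

```text
ee_pos: [0.4294, -0.2809, 0.027]
wrist_force: [0.0, 0.2, -2.5]
ee_pos: [0.4298, -0.2821, 0.0227]
wrist_force: [0.2, 0.2, -2.9]
t44.1 pos [ 0.4298 -0.2821  0.0227] yaw 2.54 tilt [ 0.0003 -0.0027] rz 0.24  dx -0.0077 dy -0.0051 dz 0.0027 j [-36.6 -38.9] w 0.0202 F [ 0.2  0.2 -2.9]
```

```bash
python3 shift.py '0 -0.0077 -0.0051 0.002 0 0 0;0 0 0 0 0 0 0' | grep -E 'ee_pos|wrist'; python3 shift.py '0 0 0 0.001 0 0 0;0 0 0 0 0 0 0' | grep -E 'ee_pos|wrist';  python3 shift.py '0 0 0 0.001 0 0 0;0 0 0 0 0 0 0' | grep -E 'ee_pos|wrist'
```

```text
ee_pos: [0.4243, -0.2908, 0.0202]
wrist_force: [-0.4, -0.1, -2.6]
ee_pos: [0.4248, -0.2905, 0.0194]
wrist_force: [-0.8, -2.4, 5.1]
ee_pos: [0.4249, -0.2908, 0.0192]
wrist_force: [-7.2, -4.3, 22.2]
```

```bash
python3 shift.py '0 0 0 -0.001 0 0 0;0.04 0 0 0 0 0 0;0.055 0 0 0 0 0 0;0.055 0 0 0 0 0 0;0.055 0 0 -0.03 0 0 0;0.055 0 0 -0.045 0 0 0;0.055 0 0 -0.045 0 0 0;0.055 0.04 0.02 -0.03 0 0 0;0.055 0.05 0.02 0 0 0 0;0.055 0.05 0.02 0 0 0 0' | head -2
cat > bar.py <<'E'
from h import *
import sys
tag=sys.argv[1]; r=snap(tag); c={}
for n in r:
    p,d=r[n]; P=cloud(n,d); hsv=cv2.cvtColor(p,cv2.COLOR_RGB2HSV)
    h=((hsv[...,0]<8)|(hsv[...,0]>172))&(hsv[...,1]>120)&(abs(P[...,0]-.45)<.12)&(P[...,1]<-.365)&(P[...,1]>-.55)&(P[...,2]<.04)
    k,l,st,ce=cv2.connectedComponentsWithStats(h.astype(np.uint8)); i=1+st[1:,4].argmax(); h=l==i
    t=h&(P[...,2]>.0125)&(P[...,2]<.022); v,u=np.nonzero(t); c[n]=(u.mean(),v.mean()); g=onz(n,*c[n],.016)
    W=np.array([onz(n,a,b,.016)[:2] for b,a in zip(*np.nonzero(h))]); L=cv2.fitLine(W.astype(np.float32),cv2.DIST_L2,0,.001,.001).ravel(); (cc,s,a)=cv2.minAreaRect(W.astype(np.float32))
    rod=(hsv[...,2]>120)&(hsv[...,1]<70)&(P[...,2]<.03)&(np.hypot(P[...,0]-g[0],P[...,1]-g[1])<.2)&(np.hypot(P[...,0]-g[0],P[...,1]-g[1])>.03)
    k,l,st,ce=cv2.connectedComponentsWithStats(cv2.dilate(rod.astype(np.uint8),np.ones((3,3)))); i=1+st[1:,4].argmax(); m=(l==i)&rod
    V=np.array([onz(n,a,b,.008)[:2] for b,a in zip(*np.nonzero(m))]); far=V[np.argsort(-np.hypot(*(V-g[:2]).T))[:4]].mean(0)
    D=g[:2]-far; print(n,"handle",h.sum(),t.sum(),np.round(c[n],1),g.round(4),"z",np.nanpercentile(P[h][:,2],[50,90]).round(3),"rect",np.round(cc,4),np.round(s,3),"rod n",m.sum(),"tip",far.round(4),"len %.3f"%np.hypot(*D),"yaw(handle<-tip) %.1f"%np.degrees(np.arctan2(D[1],D[0])))
print("tri",[np.round(x,4) for x in tri(c["side"],c["top"])])
g=rotor("blue",(.425,-.29),tag,.03,(.035,.06))
E
python3 bar.py 17
```

```text
time: 45.7
ee_pos: [0.4755, -0.1563, 0.1677]
side handle 22 11 [342.5 184.8] [ 0.4644 -0.419   0.016 ] z [0.012 0.019] rect [ 0.4633 -0.4129] [0.015 0.044] rod n 34 tip [ 0.5352 -0.3511] len 0.098 yaw(handle<-tip) -136.2
top handle 80 37 [453.8 249.4] [ 0.4516 -0.4253  0.016 ] z [0.016 0.025] rect [ 0.4508 -0.4242] [0.05  0.016] rod n 2546 tip [ 0.2631 -0.3622] len 0.199 yaw(handle<-tip) -18.5
tri [array([ 0.4617, -0.4256,  0.0104]), np.float64(0.0122)]
blue side [[337.211, 193.263], [0.42, -0.287, 0.047], 0.049, -61.409000396728516, [0.4480000138282776, -0.2840000092983246], 25, 213]
blue top [[412.87, 247.391], [0.421, -0.288, 0.05], 0.052, 5.706999778747559, [0.42100000381469727, -0.2849999964237213], 40, 248]
   tri [ 0.4224 -0.289   0.0458] gap 0.0019
```

Run:
```python
from h import *
T=lambda x,y:(x/3.6+310,y/3.6+200); S=lambda x,y:(x/3.3+240,y/3.3+160)
tp={"far":T(516.5,150),"near":T(518.5,205),"tip":T(521.5,358)}; sd={"far":S(328,86),"near":S(376,92),"tip":S(500,120)}
for k,z in(("far",.012),("near",.012),("tip",.006)):
    print(k,"top",onz("top",*tp[k],z).round(4),"side",onz("side",*sd[k],z).round(4),"tri",[np.round(v,4) for v in tri(sd[k],tp[k])])
# red blob in side picture 1, strict to the handle
z=np.load("pics/side1.npz"); p=z["p"]; hsv=cv2.cvtColor(p,cv2.COLOR_RGB2HSV); m=((hsv[...,0]<8)|(hsv[...,0]>172))&(hsv[...,1]>120)
k,l,st,c=cv2.connectedComponentsWithStats(m.astype(np.uint8)); i=l[187,346]; print(st[i],c[i],onz("side",*c[i],.010))
z=np.load("pics/top17.npz"); p=z["p"]; hsv=cv2.cvtColor(p,cv2.COLOR_RGB2HSV); m=((hsv[...,0]<8)|(hsv[...,0]>172))&(hsv[...,1]>120)
k,l,st,c2=cv2.connectedComponentsWithStats(m.astype(np.uint8)); j=l[249,453]; print(st[j],c2[j],onz("top",*c2[j],.010),tri(c[i],c2[j]))
nav(.452,-.4255,.1,-90)
```

```text
far top [ 0.4827 -0.4238  0.012 ] side [ 0.4733 -0.4117  0.012 ] tri [array([ 0.4826, -0.425 ,  0.0064]), np.float64(0.0059)]
near top [ 0.4257 -0.4275  0.012 ] side [ 0.4192 -0.4226  0.012 ] tri [array([ 0.4239, -0.428 ,  0.0102]), np.float64(0.0049)]
tip top [ 0.2776 -0.4365  0.006 ] side [ 0.2756 -0.4326  0.006 ] tri [array([ 0.2778, -0.4369,  0.0041]), np.float64(0.0013)]
[340 183  14   8  71] [346.3943662  186.33802817] [ 0.45128058 -0.42567696  0.01      ]
[451 243   6  14  81] [453.4691358  249.72839506] [ 0.45343165 -0.42513809  0.01      ] (array([ 0.45194166, -0.42511314,  0.01066021]), np.float64(0.0019557808019483665))
t45.8 pos [ 0.4758 -0.1524  0.1668] yaw 2.78 tilt [-0.0002 -0.0011] rz -87.22  dx 0.0238 dy -0.2731 dz 0.0668 j [-21.2 -23.9] w 0.055 F [ 0.  -0.6  0.3]
```

```bash
python3 shift.py '0.055 -0.04 -0.006 0 0 0 0;0.055 -0.048 -0.006 0 0 0 0;0.055 -0.048 -0.006 0 0 0 0;0.055 -0.048 -0.006 0 0 0 0;0.055 -0.048 -0.006 0 0 0 0;0.055 -0.038 -0.007 0 0 0 8.1;0.055 0 0 0 0 0 8.1;0.055 0 0 0 0 0 8.1;0.055 0 0 0 0 0 8.1;0.055 0 0 0 0 0 8.1'|head -1;  python3 shift.py '0.05 0 0 0 0 0 8.1;0.05 0 0 0 0 0 8.1;0.05 0 0 0 0 0 8.1;0.05 0 0 0 0 0 8.1;0.05 0 0 0 0 0 8.1;0.05 0 0 0 0 0 8.1;0.05 0 0 0 0 0 0'|head -1; python3 -c "
from h import *
nav(.452,-.425,.0,-86.2)"
```

```text
time: 46.8
time: 47.5
t47.5 pos [ 0.4492 -0.4287  0.1668] yaw -86.74 tilt [-0.0011 -0.0015] rz -0.54  dx 0.0031 dy -0.0035 dz 0.1668 j [-46.4  40.4] w 0.05 F [ 0.4  0.3 -0.1]
```

```bash
python3 shift.py '0.05 0.0031 -0.0035 0.02 0 0 -0.5;0.045 0 0 0.045 0 0 0;0.045 0 0 0.045 0 0 0;0.045 0 0 0.035 0 0 0;0.045 0 0 0.02 0 0 0;0.045 0 0 0.008 0 0 0;0.045 0 0 0 0 0 0'| grep -E 'ee_pos|wrist';  python3 shift.py '0.045 0 0 0.005 0 0 0;0.045 0 0 0.002 0 0 0;0.045 0 0 0 0 0 0'| grep -E 'ee_pos|wrist'; python3 -c "
from h import *
nav(.452,-.425,-.018,-86.2)"
```

```text
ee_pos: [0.4518, -0.425, -0.0067]
wrist_force: [-0.5, 0.8, -0.9]
ee_pos: [0.4526, -0.4256, -0.0122]
wrist_force: [0.0, 0.8, 0.0]
t48.5 pos [ 0.4526 -0.4256 -0.0122] yaw -86.04 tilt [ 0.     -0.0027] rz 0.16  dx -0.0006 dy -0.0006 dz 0.0058 j [-46.   40.2] w 0.0452 F [0.  0.8 0. ]
```

```bash
python3 shift.py '0.045 0 0 0.003 0 0 0;0.03 0 0 0 0 0 0;0 0 0 0 0 0 0;0 0 0 0 0 0 0;0 0 0 0 0 0 0;0 0 0 0 0 0 0' 80
```

```text
time: 49.1
ee_pos: [0.4525, -0.4254, -0.0156]
eef_rot: [[0.998, 0.069, -0.0], [0.069, -0.998, -0.002], [-0.001, 0.002, -1.0]]
wrist_force: [-0.8, 0.1, 5.1]
width: 0.0134
finger_force: 80.1
```

```bash
python3 shift.py '0 0 0 -0.03 0 0 0;0 0 0 -0.045 0 0 0;0 0 0 -0.045 0 0 0;0 0 0 -0.02 0 0 0;0 0 0 0 0 0 -8;0 0 0 0 0 0 -8;0 0 0 0 0 0 -8;0 0 0 0 0 0 -8;0 0 0 0 0 0 -8;0 0 0 0 0 0 -8'|grep -E 'ee_pos|width';  python3 shift.py '0 0 0 0 0 0 -8;0 0 0 0 0 0 -8;0 0 0 0 0 0 -8;0 0 0 0 0 0 -8;0 0 0 0 0 0 0'|grep -E 'width|finger'
cat > pit.py <<'E'
from h import *
import sys
t=sys.argv[1]; snap(t); s=env.sense(); e=np.array(s["ee_pos"]); R=np.array(s["eef_rot"])
ax=-R[:2,0]; ax=ax/np.linalg.norm(ax); pr=np.array([-ax[1],ax[0]]); print("rod dir guess",ax.round(3),e.round(4))
for n in("side","top"):
    Q=cloud(n,np.load(f"pics/{n}{t}.npz")["d"]); d=Q[...,:2]-e[:2]; a=d@ax; b=d@pr; Z=Q[...,2]-e[2]
    m=(a>.03)&(a<.19)&(abs(b)<.03)&(abs(Z-.02)<.03)
    if m.sum()<12: print(n,m.sum()); continue
    pz=np.polyfit(a[m],Z[m],1); pb=np.polyfit(a[m],b[m],1); print(n,m.sum(),"amax",a[m].max().round(3),"pitch %.4f z0 %.4f  yaw %.4f b0 %.4f"%(pz[0],pz[1],pb[0],pb[1]),"z spread",np.std(Z[m]-np.polyval(pz,a[m])).round(4), "tip: z",np.median(Z[m&(a>.15)]).round(4),"b",np.median(b[m&(a>.15)]).round(4))
E
python3 pit.py 18;  python3 -c "
from h import *
nav(.445,.4215,.125,-6.2)"
```

```text
ee_pos: [0.4522, -0.4248, 0.1239]
width: 0.013
width: 0.0129
finger_force: 79.4
rod dir guess [-0.11  -0.994] [ 0.4523 -0.4249  0.124 ]
side 0
top 124 amax 0.172 pitch -0.0248 z0 0.0269  yaw 0.0069 b0 -0.0019 z spread 0.0041 tip: z 0.0219 b -0.0008
t50.7 pos [ 0.4523 -0.4249  0.124 ] yaw -6.32 tilt [-0.0009 -0.0017] rz -0.12  dx 0.8407 dy -0.0987 dz -0.0010 j [-45.9 -39.5] w 0.0135 F [ 0.3 -0.6 -0.5]
```

```bash
python3 shift.py '0 0.04 0 0 0 0 0;0 0.047 0 0 0 0 0;0 0.047 0 0 0 0 0;0 0.047 0 0 0 0 0;0 0.047 0 0 0 0 0;0 0.047 0 0 0 0 0;0 0.047 0 0 0 0 0;0 0.047 0 0 0 0 0;0 0.047 0 0 0 0 0;0 0.047 0 0 0 0 0'|grep -E 'ee_pos|width';  python3 shift.py '0 0.047 -0.005 0 0 0 0;0 0.047 -0.01 0 0 0 0;0 0.047 -0.01 0 0 0 0;0 0.047 -0.012 0 0 0 0;0 0.047 -0.012 0 0 0 0;0 0.047 -0.012 0 0 0 0;0 0.047 -0.012 0 0 0 0;0 0.04 -0.013 0 0 0 0;0 0.02 -0.013 0 0 0 0;0 0 0 0 0 0 0'|grep -E 'ee_pos|width|time'; python3 shift.py '0 0 0 0 0 0 0;0 0 0 0 0 0 0'|grep -E 'ee_pos|width|time'; python3 pit.py 19;  python3 -c "
from h import *
nav(.445,.4215,.125,-6.2)
r={n:np.load(f'pics/{n}19.npz')['p'] for n in('side','top')}
a=r['side'][200:330,170:310]; b=r['top'][150:280,180:320]
cv2.imwrite('pics/c19.png',cv2.resize(np.hstack([a,b])[:,:,::-1],None,fx=2.8,fy=2.8,interpolation=cv2.INTER_CUBIC))"
```

```text
ee_pos: [0.5014, 0.0373, 0.1234]
width: 0.013
time: 52.7
ee_pos: [0.4426, 0.4355, 0.1222]
width: 0.0127
time: 52.9
ee_pos: [0.4443, 0.4317, 0.1224]
width: 0.0131
rod dir guess [-0.108 -0.994] [0.4445 0.4316 0.1225]
side 155 amax 0.174 pitch -0.0256 z0 0.0260  yaw -0.0160 b0 -0.0021 z spread 0.0024 tip: z 0.0223 b -0.0045
top 116 amax 0.171 pitch -0.0417 z0 0.0287  yaw 0.0022 b0 -0.0018 z spread 0.0048 tip: z 0.0219 b -0.001
t53.0 pos [0.4445 0.4316 0.1225] yaw -6.19 tilt [-0.0008 -0.0022] rz 0.01  dx -0.0100 dy 0.0016 dz -0.0025 j [41.4 47.6] w 0.0135 F [ 0.1  0.4 -1.2]
```

View pics/c19.png

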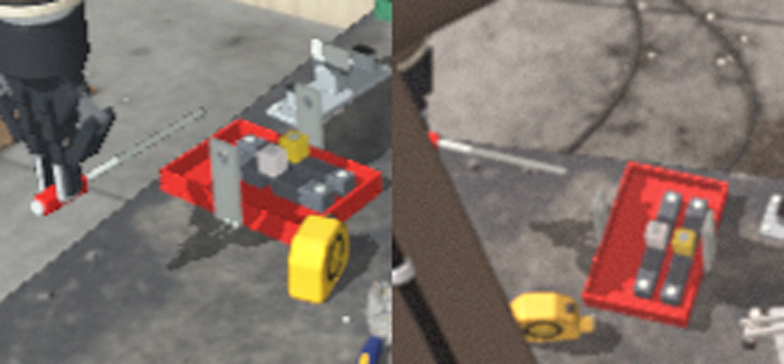

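The side half shows the bar held with its tip at (203,112) and the left plate at (225,180). Both rejects lie in the red tray. Measuring the eyes now.

```bash
cat > eyes.py <<'E'
from h import *
import sys
L,Rr=(249.5,256.1),(279.35,236.4)
print("eyes side z=.074",onz("side",*L,.074).round(4),onz("side",*Rr,.074).round(4))
for t in(2,8,12,19):
  for n in("side","top"):
    Q=cloud(n,np.load(f"pics/{n}{t}.npz")["d"]); Z=Q[...,2]
    for nm,c in(("L",(.4248,.228)),("R",(.4108,.0985))):
        m=(abs(Q[...,0]-c[0])<.03)&(abs(Q[...,1]-c[1])<.015)&(Z>.06)&(Z<.1)
        if m.sum()>15: 
            q=Q[m]; W=cv2.minAreaRect(q[:,:2].astype(np.float32)); print(t,n,nm,m.sum(),"mean",q.mean(0).round(4),"x ext",np.percentile(q[:,0],[3,97]).round(4),"zmax",np.percentile(Z[m],97).round(3))
E
python3 eyes.py
python3 - <<'E'
from h import *
# hole centre in the side pictures: reddish/dark pixels enclosed in the bright plate
for t in(1,2,8):
    p=np.load(f"pics/side{t}.npz")["p"].astype(int); 
    for c in((249,256),(279,236)):
        s=p[c[1]-5:c[1]+6,c[0]-5:c[0]+6]; g=s[...,1]; w=np.clip(g.max()*.75-g,0,None)*(np.hypot(*np.mgrid[-5:6,-5:6])<3.6); yy,xx=np.mgrid[-5:6,-5:6]; print(t,c,round(c[0]+(w*xx).sum()/w.sum(),2),round(c[1]+(w*yy).sum()/w.sum(),2))
E
```

```text
eyes side z=.074 [0.426  0.2281 0.074 ] [0.4117 0.1002 0.074 ]
2 side L 98 mean [0.4242 0.2282 0.077 ] x ext [0.4091 0.4393] zmax 0.091
2 side R 84 mean [0.4098 0.0993 0.0773] x ext [0.3958 0.4248] zmax 0.093
2 top L 44 mean [0.4248 0.228  0.0799] x ext [0.411  0.4395] zmax 0.095
2 top R 40 mean [0.4101 0.0987 0.0823] x ext [0.3957 0.4251] zmax 0.098
8 side L 95 mean [0.4241 0.2281 0.0774] x ext [0.4102 0.4405] zmax 0.091
8 side R 85 mean [0.4101 0.0989 0.0768] x ext [0.396  0.4252] zmax 0.092
8 top L 44 mean [0.4245 0.2281 0.08  ] x ext [0.4078 0.4402] zmax 0.097
8 top R 40 mean [0.4102 0.0988 0.0811] x ext [0.3956 0.427 ] zmax 0.095
12 side L 95 mean [0.4244 0.2278 0.0772] x ext [0.4102 0.44  ] zmax 0.091
12 side R 83 mean [0.4099 0.099  0.0773] x ext [0.3961 0.424 ] zmax 0.091
12 top L 40 mean [0.4251 0.2282 0.0795] x ext [0.4108 0.4399] zmax 0.095
12 top R 39 mean [0.4109 0.0989 0.0812] x ext [0.3964 0.4284] zmax 0.096
19 side L 95 mean [0.4243 0.2277 0.0771] x ext [0.4097 0.4404] zmax 0.091
19 side R 81 mean [0.4102 0.0988 0.0771] x ext [0.3965 0.4257] zmax 0.092
19 top L 43 mean [0.4231 0.2278 0.0816] x ext [0.4082 0.4408] zmax 0.097
19 top R 40 mean [0.412  0.0988 0.0797] x ext [0.399  0.4266] zmax 0.092
1 (249, 256) 249.12 255.81
1 (279, 236) 279.86 235.55
2 (249, 256) 249.12 255.83
2 (279, 236) 279.2 235.99
8 (249, 256) 248.99 255.86
8 (279, 236) 279.21 236.0
```

```bash
python3 shift.py '0 0 0.0028 0.03 0 -1.5 0;0 0 0 0.03 0 0 0;0 0 0 0.011 0 0 0;0 0 0 0 0 0 0;0 0 0 0 0 0 0'|grep -E 'ee_pos|width'; python3 pit.py 20
python3 - <<'E'
from h import *
EL,ER=np.array([.4247,.2278,.074]),np.array([.4104,.0988,.074]); u=(ER-EL)/np.linalg.norm(ER-EL)
s=env.sense(); e=np.array(s["ee_pos"]); d=e-EL; t=d@u; print("ee",e.round(4),"along",t.round(4),"lateral(x)",(d-t*u).round(4),"rot x",np.round(s["eef_rot"][:,0],4),"u",u.round(4))
# the rod in the pictures against where an axis through the eyes would be drawn
for n in("side","top"):
    z=np.load(f"pics/{n}20.npz"); Q=cloud(n,z["d"]); D=Q-EL; a=D@u; lat=D-a[...,None]*u
    m=(a>-.175)&(a<-.02)&(np.linalg.norm(lat,axis=-1)<.02)
    for lo in(-.175,-.12,-.08,-.055):
        k=m&(a>=lo)&(a<lo+.03)
        if k.sum()>4:
            v,uu=np.nonzero(k); c=EL+u*a[k].mean(); print(n,lo,k.sum(),"px",uu.mean().round(2),v.mean().round(2),"axis px",proj(n,c).round(2),"offset m",np.median(lat[k],0).round(4))
E
```

```text
ee_pos: [0.4472, 0.4311, 0.0523]
width: 0.0131
rod dir guess [-0.106 -0.994] [0.4475 0.4316 0.0529]
side 149 amax 0.175 pitch -0.0087 z0 0.0261  yaw -0.0138 b0 -0.0018 z spread 0.0024 tip: z 0.0253 b -0.004
top 107 amax 0.173 pitch -0.0050 z0 0.0272  yaw -0.0027 b0 -0.0014 z spread 0.0052 tip: z 0.0254 b -0.0007
ee [0.4475 0.4316 0.0529] along -0.2051 lateral(x) [ 0.0002 -0.     -0.0211] rot x [ 0.1061  0.994  -0.0267] u [-0.1102 -0.9939  0.    ]
side -0.175 36 px 207.25 283.33 axis px [206.93 284.64] offset m [-0.0018  0.0002  0.0048]
side -0.12 31 px 223.03 273.71 axis px [222.13 274.59] offset m [-0.0039  0.0004  0.0045]
side -0.08 31 px 233.81 266.45 axis px [233.22 267.25] offset m [-0.0023  0.0003  0.0033]
side -0.055 24 px 239.96 262.38 axis px [239.16 263.32] offset m [-0.0031  0.0003  0.0042]
top -0.175 23 px 205.87 212.26 axis px [206.25 213.04] offset m [-0.0012  0.0001  0.0052]
top -0.12 22 px 222.27 216.18 axis px [222.7  216.66] offset m [-0.0024  0.0003  0.0066]
top -0.08 24 px 233.83 218.58 axis px [234.14 219.18] offset m [-0.0014  0.0002  0.0054]
top -0.055 15 px 240.73 220.0 axis px [240.99 220.69] offset m [ 0.0002 -0.      0.0043]
```

```bash
python3 shift.py '0 -0.01 0 0.0025 0 0 0;0 -0.02 0 0.0006 0 0 0;0 -0.015 0 0.0004 0 0 0;0 -0.01 0 0.0003 0 0 0;0 0 0 0 0 0 0'|grep -E 'ee_pos|wrist|width'
cat > al.py <<'E'
from h import *
import sys
tag=sys.argv[1]; snap(tag)
EL,ER=np.array([.4247,.2278,.074]),np.array([.4104,.0988,.074]); u=(ER-EL)/np.linalg.norm(ER-EL)
s=env.sense(); e=np.array(s["ee_pos"]); d=e-EL; t=d@u; print("along",t.round(4),"lateral",(d-t*u).round(4),"F",np.round(s["wrist_force"],1))
for n in("side","top"):
    z=np.load(f"pics/{n}{tag}.npz"); Q=cloud(n,z["d"]); D=Q-EL; a=D@u; lat=D-a[...,None]*u
    for lo in np.arange(-.15,.13,.03):
        if abs(lo+.015)<.016: continue
        k=(a>=lo)&(a<lo+.03)&(np.linalg.norm(lat,axis=-1)<.015)&(a>t+.03)
        if k.sum()>6: print(n,lo.round(3),k.sum(),"offset",np.median(lat[k],0).round(4),"amax",a[k].max().round(3))
E
python3 al.py 21
```

```text
ee_pos: [0.4407, 0.375, 0.0495]
wrist_force: [-1.6, 0.9, -0.8]
width: 0.0133
along -0.1497 lateral [ 0.0001 -0.     -0.0245] F [-0.4  0.1 -0.8]
side -0.12 31 offset [-0.0042  0.0005  0.0025] amax -0.09
side -0.09 27 offset [-0.0045  0.0005  0.0017] amax -0.062
side -0.06 28 offset [-0.0047  0.0005  0.0023] amax -0.031
side 0.12 56 offset [ 0.001  -0.0001 -0.0019] amax 0.135
top -0.12 23 offset [-0.0027  0.0003  0.0046] amax -0.092
top -0.09 23 offset [-0.0009  0.0001  0.0018] amax -0.061
top -0.06 22 offset [-0.0011  0.0001  0.003 ] amax -0.03
top 0.12 16 offset [ 0.0029 -0.0003  0.0011] amax 0.132
```

```bash
python3 shift.py '0 -0.01 0 0.0003 0 0 0;0 -0.02 0 0.0005 0 0 0;0 -0.02 0 0.0005 0 0 0;0 -0.02 0 0.0005 0 0 0;0 -0.01 0 0.0003 0 0 0;0 0 0 0 0 0 0'|grep -E 'ee_pos|wrist|width'; python3 al.py 22
```

```text
ee_pos: [0.4322, 0.2959, 0.0494]
wrist_force: [-0.7, 0.1, -1.3]
width: 0.013
along -0.07 lateral [ 0.0004 -0.     -0.0245] F [0.7 0.3 0.5]
side -0.06 9 offset [-0.0045  0.0005  0.002 ] amax -0.03
side 0.03 25 offset [-0.0038  0.0004  0.0019] amax 0.059
side 0.06 25 offset [-0.0039  0.0004  0.0022] amax 0.09
side 0.09 12 offset [-0.0023  0.0002  0.0015] amax 0.107
side 0.12 49 offset [ 0.0008 -0.0001  0.0007] amax 0.136
top -0.06 7 offset [-0.0016  0.0002  0.0047] amax -0.031
top 0.03 22 offset [-0.0017  0.0002  0.0034] amax 0.06
top 0.06 22 offset [-0.0006  0.0001  0.0028] amax 0.089
top 0.09 11 offset [-0.0033  0.0004  0.007 ] amax 0.109
top 0.12 14 offset [-0.0051  0.0006  0.0023] amax 0.134
```

```bash
python3 shift.py '0 -0.01 0 0.0003 0 0 0;0 -0.012 0 0.0003 0 0 0;0 -0.01 0 0.0002 0 0 0;0 -0.004 0 0.0001 0 0 0;0 0 0 0 0 0 0'|grep -E 'ee_pos|wrist|width'; python3 al.py 23
python3 - <<'E'
from h import *
EL,ER=np.array([.4247,.2278,.074]),np.array([.4104,.0988,.074]); u=(ER-EL)/np.linalg.norm(ER-EL)
for n in("side","top"):
    z=np.load(f"pics/{n}23.npz"); hsv=cv2.cvtColor(z["p"],cv2.COLOR_RGB2HSV); Q=cloud(n,z["d"]); D=Q-EL; a=D@u; lat=D-a[...,None]*u
    m=((hsv[...,0]<8)|(hsv[...,0]>172))&(hsv[...,1]>120)&(np.linalg.norm(lat,axis=-1)<.02)&(a<.0); 
    if m.any(): print(n,m.sum(),"handle along",np.percentile(a[m],[2,98]).round(4))
    k=(np.linalg.norm(lat,axis=-1)<.012)&(a>.13)&(a<.17); print("rod beyond right eye",k.sum(),a[k].max() if k.any() else None)
E
```

```text
ee_pos: [0.4285, 0.2603, 0.0496]
wrist_force: [-0.2, -0.4, -0.9]
width: 0.0135
along -0.0335 lateral [ 0.0004 -0.     -0.0244] F [-0.3  0.3 -0.7]
side 0.03 23 offset [-0.0034  0.0004  0.0026] amax 0.059
side 0.06 23 offset [-0.0033  0.0004  0.0018] amax 0.089
side 0.09 20 offset [-0.0033  0.0004  0.0028] amax 0.118
side 0.12 52 offset [-0.003   0.0003  0.0013] amax 0.134
top 0.03 22 offset [-0.0013  0.0001  0.005 ] amax 0.059
top 0.06 24 offset [ 0.0004 -0.      0.0028] amax 0.089
top 0.09 24 offset [-0.0009  0.0001  0.0022] amax 0.12
top 0.12 26 offset [-0.0014  0.0002  0.0043] amax 0.14
side 45 handle along [-0.0574 -0.036 ]
rod beyond right eye 9 0.13419132997343686
top 33 handle along [-0.0295 -0.0112]
rod beyond right eye 9 0.14015144937490087
```

```bash
python3 shift.py '0 -0.002 0 0 0 0 0;0 -0.0015 0 0 0 0 0;0 0 0 0 0 0 0'|grep -E 'ee_pos|wrist|width';  python3 shift.py '0 0 0 0.001 0 0 0;0.02 0 0 0 0 0 0;0.03 0 0 0 0 0 0;0.05 0 0 0 0 0 0;0.07 0 0 0 0 0 0;0.07 0 0 -0.015 0 0 0;0.07 0 0 -0.04 0 0 0;0.07 0 0 -0.04 0 0 0;0.07 0.04 0 -0.03 0 0 0;0.07 0.045 0 0 0 0 0'|grep -E 'ee_pos|wrist|width'; python3 shift.py '0.07 0.045 0 0 0 0 0;0.07 0.045 0 0 0 0 0;0.07 0 0 0 0 0 0' | head -2
python3 - <<'E'
from h import *
r=snap(24); EL,ER=np.array([.4247,.2278,.074]),np.array([.4104,.0988,.074]); u=(ER-EL)/np.linalg.norm(ER-EL)
for n in("side","top"):
    z=np.load(f"pics/{n}24.npz"); hsv=cv2.cvtColor(z["p"],cv2.COLOR_RGB2HSV); Q=cloud(n,z["d"]); D=Q-EL; a=D@u; lat=D-a[...,None]*u; ln=np.linalg.norm(lat,axis=-1)
    m=((hsv[...,0]<8)|(hsv[...,0]>172))&(hsv[...,1]>120)&(ln<.025)&(a<.0)
    if m.any(): print(n,m.sum(),"handle along",np.percentile(a[m],[2,98]).round(4),"z",np.median(Q[m][:,2]).round(4))
    k=(ln<.015)&(a>.131)&(a<.17); print("beyond right",k.sum(),a[k].max().round(4) if k.any() else None)
a=r["side"][0][200:330,180:320]; b=r["top"][0][180:310,190:330]
cv2.imwrite("pics/c24.png",cv2.resize(np.hstack([a,b])[:,:,::-1],None,fx=2.8,fy=2.8,interpolation=cv2.INTER_CUBIC))
E
```

```text
ee_pos: [0.4281, 0.2575, 0.0496]
wrist_force: [0.1, -0.0, -0.1]
width: 0.0132
ee_pos: [0.4398, 0.3472, 0.1758]
wrist_force: [1.1, -0.1, 0.8]
width: 0.07
time: 57.1
ee_pos: [0.4475, 0.4399, 0.1684]
side 88 handle along [-0.0543 -0.0105] z 0.0752
beyond right 13 0.1385
top 72 handle along [-0.0521 -0.0102] z 0.0769
beyond right 15 0.1417
```

View pics/c24.png

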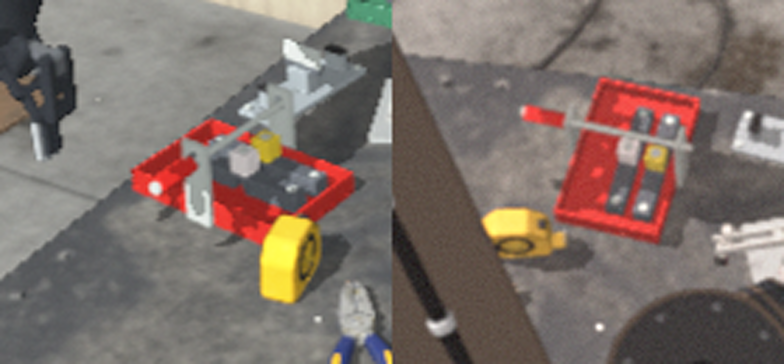

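The bar runs through both eyes: side half rod from (205,150) to (290,110), handle end at (155,188). The handle face measures 6–8 mm from the eye centre, so I'll regrasp and push 3 mm more for margin.

Run:
```python
from h import *
s=env.sense(); R=np.array(s["eef_rot"]); 
for p in((.4287,.2605,.130),(.4287,.2605,.0490)): print((R.T@(np.array(p)-s["ee_pos"])).round(4))
```

```text
[-0.1747  0.0005  0.0431]
[-0.1724  0.0005  0.1241]
```

```bash
python3 shift.py '0.06 -0.045 0.0005 0 0 0 0;0.06 -0.045 0 0 0 0 0;0.06 -0.045 0 0 0 0 0;0.06 -0.0397 0 0.003 0 0 0;0.06 0 0 0.04 0 0 0;0.06 0.0023 0 0.04 0 0 0;0.06 0 0 0.03 0 0 0;0.06 0 0 0.009 0 0 0;0.06 0 0 0 0 0 0'|grep -E 'ee_pos|wrist'; python3 -c "
from h import *
s=env.sense(); R=np.array(s['eef_rot']); print((R.T@(np.array((.4287,.2605,.0490))-s['ee_pos'])).round(4))"
```

```text
ee_pos: [0.4281, 0.259, 0.051]
wrist_force: [0.2, 0.3, 0.0]
[0.0016 0.0004 0.0019]
```

```bash
python3 shift.py '0.03 0 0 0 0 0 0;0 0 0 0 0 0 0;0 0 0 0 0 0 0;0 0 0 0 0 0 0;0 0 0 0 0 0 0;0 -0.0015 0 0 0 0 0;0 -0.0015 0 0 0 0 0;0 0 0 0 0 0 0' 40|grep -E 'ee_pos|wrist|width'
```

```text
ee_pos: [0.4306, 0.2587, 0.053]
wrist_force: [0.7, 6.2, 15.9]
width: 0.0006
```

```bash
python3 shift.py '0.02 0 0 0 0 0 0;0.03 0 0 0 0 0 0;0.05 0 0 0 0 0 0;0.07 0 0 0 0 0 0;0.07 0 0 -0.015 0 0 0;0.07 0 0 -0.04 0 0 0;0.07 0 0 -0.04 0 0 0;0.07 0.04 0 -0.03 0 0 0;0.07 0.045 0 0 0 0 0;0.07 0.045 0 0 0 0 0'|grep -E 'ee_pos|wrist|width'; python3 shift.py '0.07 0.045 0 0 0 0 0;0.07 0 0 0 0 0 0;0.07 0 0 0 0 0 0' | head -2
python3 - <<'E'
from h import *
r=snap(25); EL,ER=np.array([.4247,.2278,.074]),np.array([.4104,.0988,.074]); u=(ER-EL)/np.linalg.norm(ER-EL)
for n in("side","top"):
    z=np.load(f"pics/{n}25.npz"); hsv=cv2.cvtColor(z["p"],cv2.COLOR_RGB2HSV); Q=cloud(n,z["d"]); D=Q-EL; a=D@u; lat=D-a[...,None]*u; ln=np.linalg.norm(lat,axis=-1)
    m=((hsv[...,0]<8)|(hsv[...,0]>172))&(hsv[...,1]>120)&(ln<.025)&(a<.0)
    print(n,m.sum(),"handle along",np.percentile(a[m],[2,98]).round(4),"z",np.median(Q[m][:,2]).round(4))
    k=(ln<.015)&(a>.131)&(a<.17); print("beyond right",k.sum(),a[k].max().round(4) if k.any() else None)
for c,p in(("white",(.416,.162)),("yellow",(.411,.128)),("blue",(.4225,-.289))):
    try: rotor(c,p,25,.03,(.038,.06))
    except Exception as x: print(c,"hidden")
E
```

```text
ee_pos: [0.4435, 0.3916, 0.1744]
wrist_force: [0.7, -0.3, 0.3]
width: 0.0702
time: 60.2
ee_pos: [0.447, 0.435, 0.1709]
side 93 handle along [-0.0523 -0.0075] z 0.0756
beyond right 17 0.1371
top 77 handle along [-0.0521 -0.0093] z 0.0754
beyond right 16 0.1455
white side [[267.4, 255.6], [0.41, 0.167, 0.047], 0.049, 71.76599884033203, [0.39899998903274536, 0.1720000058412552], 29, 472]
white top [[273.333, 231.708], [0.417, 0.163, 0.05], 0.053, 6.916999816894531, [0.3970000147819519, 0.1459999978542328], 43, 391]
   tri [0.4161 0.1631 0.0448] gap 0.0064
yellow side [[274.568, 249.73], [0.409, 0.132, 0.047], 0.049, 2.125, [0.3930000066757202, 0.14100000262260437], 52, 418]
yellow top [[283.44, 235.6], [0.407, 0.128, 0.05], 0.051, 7.546999931335449, [0.41600000858306885, 0.14300000667572021], 35, 353]
   tri [0.4103 0.1292 0.045 ] gap 0.0011
blue side [[337.0, 193.118], [0.421, -0.286, 0.047], 0.049, -6.0980000495910645, [0.4230000078678131, -0.2840000092983246], 22, 226]
blue top [[413.1, 247.55], [0.421, -0.289, 0.05], 0.051, 2.927000045776367, [0.43700000643730164, -0.289000004529953], 35, 232]
   tri [ 0.4229 -0.2897  0.0455] gap 0.0004
```

The fingers slid over the handle's top but pushed the bar about 2 mm further in. The bar is still through both eyes, the handle face is about 5–7 mm from the first eye's centre, and all arms lie in their trays. Handing in.

```bash
python3 -c "
from rig import env, imaging
print(env.close_job())"
```

```text
the job is handed in; nothing more can be done
None
```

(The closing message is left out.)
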